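# Put the screwdriver back in the latched rack

## Task

The wooden-handled screwdriver belongs in the empty place of the sloping driver rack. Slide the rack's red thumb latch to the right so that the sprung clear cover flies up, press the driver into the empty pair of spring clips until its handle snaps fully home, with the blade pointing up the slope like its neighbours, then swing the cover down until the latch catches and holds it shut. Leave the black spectacles where they lie.

Things in the scene. Friction and masses are not known exactly. Their poses are not given: they have to be found in the camera images.
- driver: The loose screwdriver: wooden handle, steel blade, 165 mm long, about 40 g, lying on the worktop. Origin: middle of its length, on the underside. Own y axis runs along it, handle toward +y, blade toward -y; z is up as it lies. The handle is round, 19 mm across, from y = -9 to +82 mm.
- driver_mid (a point): Point on the driver's axis at the middle of its handle (y = +36.5 mm), its balance point and the place to grip; axes as driver.
- driver_tip (a point): Tip of the driver's blade, on its axis, 119 mm from driver_mid.
- rack: Fixed grey sheet stand, 212 mm wide, 210 mm deep, 139 mm high at the back; origin under its middle, z up, x toward its back, y left as one faces its front (its front, low edge with the latch, is turned to the robot's left). The panel rises toward +x at 30 degrees. Three clip places, 55 mm apart: left empty, middle a blue-handled driver, right a red-handled one.
- clip_seat (a point): Where driver_mid must come to lie in the empty place. Axes: x up the slope (the blade's way), y left along the rack as one faces its front, z square off the panel, 17.5 mm from it. There the handle lies on two rails 8 mm high, 14 mm wide, at x = -28 and +28 mm, with 42 mm clear for fingers between. On each rail stand two spring leaves, 10 mm wide, up to 30 mm off the panel.
- clip_rear (a point): Middle between the two spring leaves on the upper rail, 28 mm up the slope of clip_seat, same axes and height. The leaves' lips stand 6.5 mm further off the panel, 14 mm apart; the handle pressed straight along -z spreads them (about 15 N for all four), they snap over it and it bottoms on the rails.
- cover (a joint): Clear box-shaped cover, 190 mm up the slope x 200 mm x 39 mm high, black trimmed. 0 = shut; freed by the latch it springs up to 1.35 rad (77 degrees off the panel) in about a second and pushes back with 1 to 1.5 N at its front edge. Pushed down to its stop at -0.012 (8 N and more there) its pin cams the latch aside and the latch snaps back over it; caught, it reads under 0.01.
- cover_hinge (a point): Middle of the cover's hinge line at the top of the panel, 134.5 mm up the slope from clip_seat and 3 mm off the panel; axes as clip_seat, the hinge line is y.
- cover_edge (a point): On the outer top face of the cover, middle of its front edge, 189 mm from the hinge along the cover and 40.5 mm off it in thickness. Axes move with the cover: x from this edge toward the hinge, y left along the edge, z out of the cover's outer face.
- latch (a joint): Spring-return thumb latch on the strip of panel in front of the cover. 0 = home (holding); it slides to the right of one facing the rack's front (-y of clip_seat) up to 0.011 m, and the cover is free beyond about 0.009. It takes 2 N to start, 4 N at full travel, and springs back when let go.
- latch_tab (a point): Top centre of the latch's red ribbed thumb tab, 14 mm (up the slope) x 16 mm (sideways) x 14 mm high, top 19.5 mm off the panel, centre 26 mm in front of the cover's front wall; axes as clip_seat. A steel tongue up to 28 mm off the panel lies 17 to 30 mm to the tab's left, 14 mm or more up the slope from its centre.
- spectacles: Folded black spectacle frame, 42 x 139 x 22 mm, lying loose on the worktop left of the driver; origin under its middle. Not to be moved.

How it is judged:
On the way, in this order (a step that is already met when the one before it is completed fails the run):
1. the latch has been slid and the cover has sprung up (more than 1.15 rad) (value of joint cover above 1.15 rad), for 0.2 s.
2. with the cover up, the driver is snapped home in the empty clips, blade up the slope, and let go (value of joint cover above 0.6 rad and x of driver_mid in the frame of clip_seat between -0.012 and 0.012 m and y of driver_mid in the frame of clip_seat between -0.004 and 0.004 m and z of driver_mid in the frame of clip_seat between -0.003 and 0.003 m and angle between the y axis of driver and the x axis of clip_seat, either way round below 0.09 rad and x of driver_tip in the frame of clip_seat above 0.08 m and contact force between the fingers and driver below 0.3 N), for 0.2 s.
At the end, for the whole second after the job is handed in: Cover shut (under 0.03 rad) and latch sprung back home (under 3 mm); driver_mid within 3 mm in height, 4 mm sideways and 12 mm lengthwise of clip_seat, driver within 5 degrees of the slope line, blade up the slope, at rest (value of joint cover below 0.03 rad and value of joint latch below 0.003 m and x of driver_mid in the frame of clip_seat between -0.012 and 0.012 m and y of driver_mid in the frame of clip_seat between -0.004 and 0.004 m and z of driver_mid in the frame of clip_seat between -0.003 and 0.003 m and angle between the y axis of driver and the x axis of clip_seat, either way round below 0.09 rad and x of driver_tip in the frame of clip_seat above 0.08 m and linear speed of driver below 0.02 m/s); the robot touches nothing.
It fails at once if the black spectacles are shifted by more than 15 mm (distance of spectacles from where it was at the start of the episode above 0.015 m).
It also fails if it takes over 64 s, if anything falls off the work surface, if the arm or the gripper's body presses on something with over 40 N, if the wrist force passes 120 N, or if a joint passes its speed limit or range.

## Robot

A 7-joint arm with a two-finger parallel gripper is mounted at the origin on a cart in front of the work surface, level with it; the furniture and walls round the work are solid. World frame = base frame: x ahead of the robot, y to its left, z up, the work surface at z = 0. Lengths are in m, angles in rad, forces in N, time in s.
With the tool pointing down it reaches from about 0.35 to 0.9 m from the base axis. Payload 19.9 kg.
Tool frame: the origin (TCP) lies between the finger pads; the fingertips stand 8 mm ahead of it and the grasp point (between the pads) lies 11 mm behind it (r.finger_overhang is the distance from the TCP to the fingertips, in m); z points along the fingers, y is the line along which they close (so a half turn about z gives the same grasp; the last joint's range is limited). The gripper opens to 94 mm and grips with 3 to 60 N. Pads are 16 mm wide; open, the fingers measure 119 mm over their backs; the gripper's body (75 mm by 177 mm) begins 78 mm behind the grasp point.
Start: joints at [-1.234, 0.417, -0.01, 1.614, 0.005, 1.111, -0.053], TCP at [0.231, 0.581, 0.178] pointing down, gripper open.
Joint ranges: [-2.81, 2.81], [-0.39, 2.02], [-1.27, 1.25], [0.06, 2.57], [-1.19, 4.33], [0.19, 2], [-2.82, 2.82]. Speed limits (rad/s): [1.89, 1.89, 2.39, 2.39, 3.01, 3.01, 3.01].

## Interface

Orientations are given as a rotation vector (axis times angle).
In Python, from station import r gives the robot as it stands.
- The arm moves only by the tool apply_moves, never from a script. Its argument "series" is text: rows parted by semicolons, each of 7 numbers parted by spaces: the shift along the tool's x, y, z in cm, then the turn, a rotation vector about the tool's x, y, z in degrees, then the finger opening in cm, from 0 to 9.4. In form: x y z wx wy wz gripper; .... A call has 1 to 10 rows; each row shifts and turns the commanded pose from where the row before left it, along the tool's axes as they then stand; what a row does not reach is not made up. A row lasts 1/10 s, in which the tool goes at most 50 mm and 8.59 degrees, less where a joint would pass 70% of its speed; a pose out of reach is approached as far as the arm can. A call with a gripper value outside its range is refused whole. The fingers move at their own pace and stop on an object; the grip force is fixed at half the most. Time passes only in rows, so rows that do not move let the fingers close. It gives the time, the measured TCP pose, the force, the opening and the grip force at its end, in the units of the state.
- r.get_state(): the state, without advancing time (a new reading comes with each control period).
- r.get_image(name): name is "side" or "top"; returns a dict with "image" (400x640x3 uint8, blue, green, red), "range_z" (400x640 float32, m along the optical axis (not along the pixel's ray), 0 where there is no reading), "intrinsics" (3x3 intrinsics, pixels), "k1" (the pictures are not rectified: a ray, as slopes to the right and down, at radius r is drawn at 1 + k1 r^2 times it, then the intrinsics apply), "R" (3x3) and "t" (3): a world point X has camera coordinates R X + t. Camera axes: x right, y down, z forward; pixel columns grow to the right and rows downward; lengths in m; the calibration is good to about 2 mm. A picture is of the moment at which its call begins.
- r.hand_in(): hands the job in; it is judged then, once.
The state is a dict: "time": time; "joints": joint angles; "qd": joint speeds; "tau": joint torques, N m; "ee_pos": TCP position; "ee_rot": TCP orientation; "ft_force": force on the tool from outside, world axes, zero at the start; "wrist_torque": the same for the moment, N m; "finger_gap": finger opening in m; "gripper_force": force on a finger pad.
Only numpy, scipy, OpenCV 4.12 (cv2) and the standard library are available. Lean on these libraries where they do the work, as an engineer would, in place of code of your own. Each camera call takes 0.05 s, during which the arm holds its last target. There are 200 camera calls.

## Working session

There is one attempt and no reset: what is moved stays moved. The work goes in short steps, Python scripts to look and compute and a tool call to move; the robot and the scene stay as the last step left them, time stands still between calls to the robot, and variables do not carry over. Pictures are saved under pics/ and viewed, at most 10 in all, crops included, and the job is handed in when it is done.

Besides the shell and the picture viewer there is one more tool, called after "Emit:" as a command line: name --argument value ..., lists and objects as JSON in quotes. apply_moves: Moves the arm, as the interface text tells. Its arguments: {"type":"object","properties":{"series":{"type":"string"}},"required":["series"]}

```bash
mkdir -p pics; ls; cat > h.py <<'E'
import numpy as np, cv2, pickle
from station import r
from scipy.spatial.transform import Rotation as Ro
def snap(n,tag):
    d=r.get_image(n); pickle.dump(d,open(f'{n}_{tag}.pkl','wb')); cv2.imwrite(f'pics/{n}_{tag}.png',d['image']); return d
def ld(n,tag): return pickle.load(open(f'{n}_{tag}.pkl','rb'))
def rays(d,uv):
    K=np.array(d['intrinsics']);uv=np.atleast_2d(np.array(uv,float))
    p=cv2.undistortPoints(uv.reshape(-1,1,2),K,np.array([d['k1'],0,0,0,0.])).reshape(-1,2)
    c=np.c_[p,np.ones(len(p))]; R=np.array(d['R']); t=np.array(d['t'])
    return -R.T@t, c@R   # origin, dirs (unit camera z)
def onplane(d,uv,n,off):
    o,v=rays(d,uv); n=np.array(n); return o+v*((off-o@n)/(v@n))[:,None]
def deep(d,uv):
    o,v=rays(d,uv); uv=np.atleast_2d(uv).round().astype(int); return o+v*d['range_z'][uv[:,1],uv[:,0]][:,None]
def proj(d,X):
    X=np.atleast_2d(X)@np.array(d['R']).T+np.array(d['t']); s=X[:,:2]/X[:,2:]; s=s*(1+d['k1']*(s**2).sum(1))[:,None]
    K=np.array(d['intrinsics']); return s*[K[0,0],K[1,1]]+K[:2,2]
def cloud(d):
    v,u=np.nonzero(d['range_z']>0); uv=np.c_[u,v]; return uv,deep(d,uv)
E
python3 - <<'E'
from h import *
for n in('side','top'):
    d=snap(n,'0'); R=np.array(d['R']);print(n,-R.T@d['t'],R[2],d['k1'],d['intrinsics'],(d['range_z']>0).mean())
s=r.get_state();print(s)
E
```

```text
pics
side [0.20538433 0.99584285 0.99806838] [ 0.27182498 -0.71993519 -0.63859573] -0.03240570093169319 [[444.570791     0.         311.54886939]
 [  0.         444.570791   197.39984197]
 [  0.           0.           1.        ]] 0.9959140625
top [0.31696733 0.00863551 1.2681159 ] [ 0.22918644  0.00318071 -0.97337735] -0.08627515960460472 [[440.82502898   0.         315.27946084]
 [  0.         440.82502898 196.30153331]
 [  0.           0.           1.        ]] 0.99617578125
{'time': 0.1, 'joints': array([-1.233483  ,  0.41793118, -0.01031443,  1.61408503,  0.00471719,
        1.1106795 , -0.05301926]), 'qd': array([-1.46796853e-04, -2.32083944e-03, -2.46582644e-04, -1.11057945e-03,
        8.58820352e-05,  3.23632840e-04, -2.14507003e-03]), 'tau': array([ 1.94704800e-03, -8.52584410e+01,  6.41118977e-01, -4.26700294e+01,
       -4.86803439e-02,  1.64052931e-02, -1.09804850e-05]), 'ee_pos': array([0.23101696, 0.58036004, 0.17768942]), 'ee_rot': array([-5.91456191e-01, -3.08530330e+00,  1.68719093e-03]), 'ft_force': array([0.1629453 , 0.32540111, 0.8464661 ]), 'wrist_torque': array([-0.0323452 ,  0.0079575 , -0.02516006]), 'gripper_force': 0.0, 'finger_gap': 0.09402158061440262}
```

View pics/top_0.png

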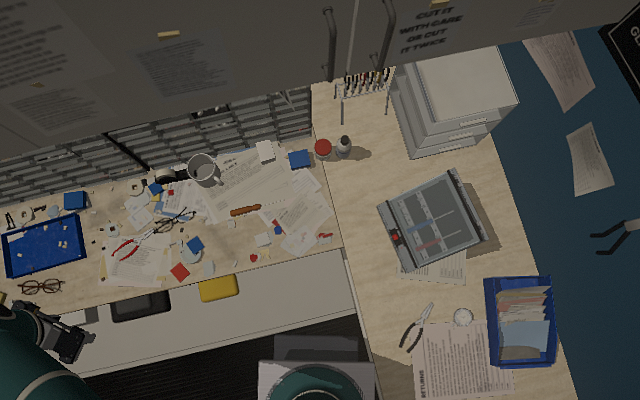

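View pics/side_0.png

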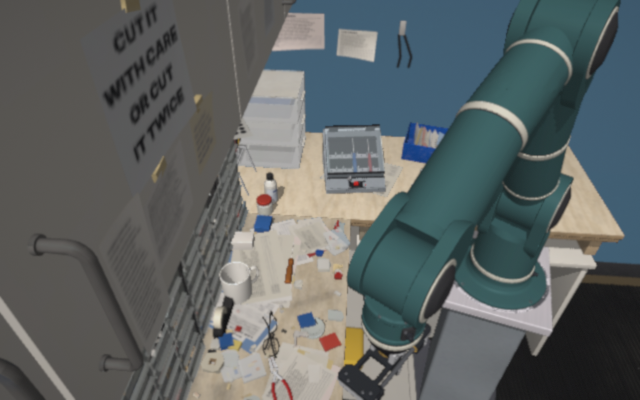

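The top view shows the rack at about (435,225), with the red latch on its left at (395,237). The wooden handle is at (245,210) and the black spectacles are near (180,217). In the side view the driver is at (290,270) and the rack at (353,160), with the latch at (357,184). Next I'll measure with crops and depth.

```bash
python3 - <<'E'
from h import *
t=ld('top','0');s=ld('side','0')
a=cv2.resize(t['image'][165:285,370:500],None,fx=4,fy=4,interpolation=cv2.INTER_CUBIC)
b=cv2.resize(t['image'][180:245,165:275],None,fx=4,fy=4,interpolation=cv2.INTER_CUBIC)
c=cv2.resize(s['image'][250:310,260:315],None,fx=4,fy=4,interpolation=cv2.INTER_CUBIC)
m=np.zeros((600,800,3),np.uint8); m[:480,:520]=a[:480]; cv2.imwrite('pics/c1.png',m[:480,:520])
m=np.zeros((260,670,3),np.uint8);m[:,:440]=b;m[:240,450:]=c;cv2.imwrite('pics/c2.png',m)
uv,P=cloud(t)
# rack panel / cover plane region
k=(P[:,0]>.05)&(P[:,0]<.45)&(P[:,1]<-.15)&(P[:,1]>-.55)&(P[:,2]>.01)
Q=P[k]; print(Q.min(0),Q.max(0),len(Q))
for d,n in((t,'top'),(s,'side')):
    h=cv2.cvtColor(d['image'],cv2.COLOR_BGR2HSV)
    m=cv2.inRange(h,(5,130,80),(20,255,255)); 
    nn,l,st,ce=cv2.connectedComponentsWithStats(m)
    for i in range(1,nn):
        if st[i,4]>40: print(n,'wood',st[i],ce[i],deep(d,ce[i]))
    m=cv2.inRange(h,(0,170,90),(6,255,255))|cv2.inRange(h,(174,170,90),(180,255,255))
    nn,l,st,ce=cv2.connectedComponentsWithStats(m)
    for i in range(1,nn):
        if st[i,4]>8: print(n,'red',st[i],ce[i],deep(d,ce[i]))
E
```

```text
[ 0.10045962 -0.54995407  0.01002535] [ 0.44997703 -0.22264587  0.13734386] 3483
top wood [230 204  30  12 129] [243.41860465 209.44186047] [[0.56776168 0.22024968 0.01755272]]
top red [315 139  16  16 198] [322.36868687 146.45959596] [[ 0.75252223 -0.00486512  0.05331265]]
top red [168 190   5   5  20] [170.3 191.9] [[0.61656503 0.44182285 0.01304021]]
top red [272 220   6   5  11] [274.45454545 222.18181818] [[ 5.35452401e-01  1.30233472e-01 -2.12032657e-04]]
top red [323 233   9   4  15] [327.2 234.6] [[ 0.50056988 -0.02388068  0.01176862]]
top red [392 234   6   6  26] [394.61538462 236.84615385] [[ 0.49297596 -0.2117877   0.04611938]]
top red [112 239  21  17  46] [122.30434783 245.43478261] [[0.45484715 0.57237559 0.0055743 ]]
top red [120 246  18  15  36] [129.80555556 252.91666667] [[0.43396185 0.54819537 0.00372044]]
top red [250 254   7   8  41] [252.95121951 257.2195122 ] [[0.43046227 0.18540581 0.01737619]]
top red [171 263  19  19 188] [179.64361702 271.78723404] [[0.38388237 0.39279409 0.01425775]]
side wood [286 259   7  24 104] [288.96153846 271.36538462] [[0.56641031 0.22624305 0.01863958]]
side red [354 182   5   4  17] [355.88235294 183.58823529] [[ 0.49306833 -0.20518467  0.04315489]]
side red [258 195  13   9  90] [263.57777778 199.43333333] [[ 0.7514127  -0.00157395  0.05584677]]
side red [335 273   5   5  19] [337.36842105 275.26315789] [[0.43217523 0.1888584  0.01525725]]
side red [323 335  16  14 138] [330.05072464 341.13043478] [[0.38339181 0.39800022 0.01497907]]
side red [284 381   7  14  14] [287.28571429 387.5       ] [[0.43753035 0.54472777 0.01080215]]
```

View pics/c1.png

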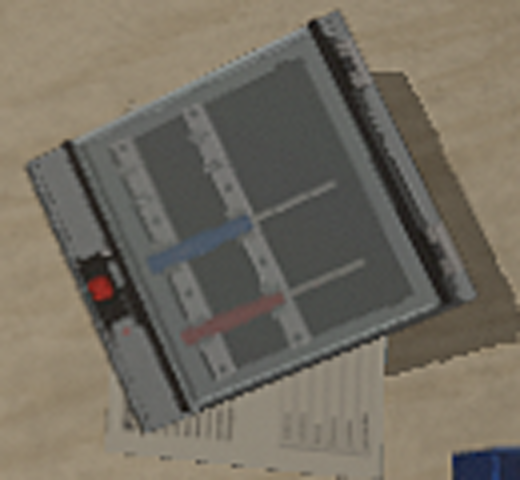

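View pics/c2.png

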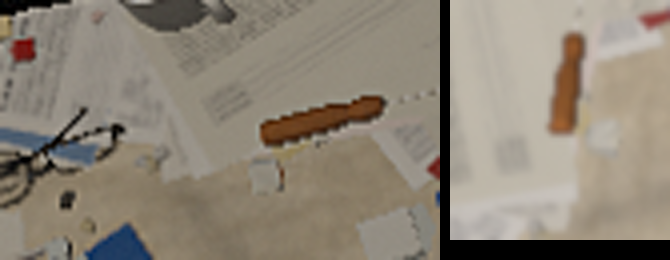

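The crop shows the blade as a faint line toward the right of the top view (-y world), and the empty place as the uppermost one in the image. The latch tab is at about (395,237) and the rack's up-slope direction is right and slightly up. Now I'll fit the rack frame, the tab and the driver axis.

```bash
python3 - <<'E'
from h import *
t=ld('top','0');s=ld('side','0')
for d,n in((t,'top'),(s,'side')):
    uv,P=cloud(d)
    k=(P[:,0]>.38)&(P[:,0]<.75)&(P[:,1]<-.17)&(P[:,1]>-.48)&(P[:,2]>.012)&(P[:,2]<.2)
    m=np.zeros((400,640),np.uint8); m[uv[k][:,1],uv[k][:,0]]=1
    nn,l,st,ce=cv2.connectedComponentsWithStats(m); i=1+st[1:,4].argmax(); k&=(l[uv[:,1],uv[:,0]]==i)
    Q=P[k]; rect=cv2.minAreaRect(Q[:,:2].astype(np.float32)); print(n,len(Q),rect,cv2.boxPoints(rect).round(3).tolist(),Q[:,2].max())
    # plane of everything on top
    best=0;rng=np.random.default_rng(0)
    for lab in range(2):
        best=0
        for _ in range(400):
            a=Q[rng.choice(len(Q),3,False)]; nv=np.cross(a[1]-a[0],a[2]-a[0]); nv/=np.linalg.norm(nv)+1e-12; nv*=np.sign(nv[2])
            inl=abs((Q-a[0])@nv)<.0025
            if inl.sum()>best and nv[2]>.75: best=inl.sum();B=inl
        c=Q[B].mean(0); nv=np.linalg.svd(Q[B]-c)[2][2]; nv*=np.sign(nv[2]); print('  plane',best,nv,nv@c,'tilt',np.degrees(np.arccos(nv[2])),'up-dir yaw',np.degrees(np.arctan2(-nv[1],-nv[0])),c)
        Q=Q[~B]
    # driver
    h=cv2.cvtColor(d['image'],cv2.COLOR_BGR2HSV); m=cv2.inRange(h,(5,110,60),(20,255,255))
    u0=np.array([243,209]) if n=='top' else np.array([289,271])
    nn,l=cv2.connectedComponents(m); v,u=np.nonzero(l==l[u0[1],u0[0]]); X=onplane(d,np.c_[u,v],[0,0,1],.0095)[:,:2]
    rc=cv2.minAreaRect(X.astype(np.float32)); c=X.mean(0); e=np.linalg.svd(X-c)[2][0]; q=(X-c)@e
    print('  driver',rc,c,e,np.degrees(np.arctan2(e[1],e[0])),c+e*q.min(),c+e*q.max(),'depth z max',np.percentile(deep(d,np.c_[u,v])[:,2],[50,95]))
E
```

```text
top 6813 ((0.5321218371391296, -0.3032267093658447), (0.2113414704799652, 0.21740485727787018), 23.641719818115234) [[0.3919999897480011, -0.2460000067949295], [0.4790000021457672, -0.4449999928474426], [0.6729999780654907, -0.36000001430511475], [0.5849999785423279, -0.16099999845027924]] 0.1779374143453576
  plane 3866 [-0.1915835   0.45896564  0.8675519 ] -0.1307514720064482 tilt 29.824610888646927 up-dir yaw -67.3431479766336 [ 0.53070622 -0.29959026  0.12497779]
  plane 918 [-0.19139007  0.45797578  0.86811752] -0.13386482961510576 tilt 29.759385399592727 up-dir yaw -67.31973800923491 [ 0.51916457 -0.30266759  0.11992909]
  driver ((0.5694259405136108, 0.21736140549182892), (0.019774870947003365, 0.09026167541742325), 17.643314361572266) [0.56959116 0.21983939] [ 0.28513787 -0.95848651] -73.43291010453149 [0.55739321 0.2608426 ] [0.58313464 0.17431319] depth z max [0.0174729  0.02184716]
side 3881 ((0.5333594679832458, -0.3011985421180725), (0.21298310160636902, 0.22006747126579285), 22.92104721069336) [[0.3919999897480011, -0.2409999966621399], [0.4779999852180481, -0.4440000057220459], [0.6740000247955322, -0.3610000014305115], [0.5889999866485596, -0.15800000727176666]] 0.17724331428068074
  plane 1469 [-0.20502554  0.45439061  0.86688736] -0.135983127206673 tilt 29.901078925410708 up-dir yaw -65.71463277908147 [ 0.53105347 -0.29521454  0.12347523]
  plane 690 [-0.20873922  0.45183     0.86733938] -0.14153153639899296 tilt 29.849085565699458 up-dir yaw -65.20371506292558 [ 0.54431778 -0.28631683  0.1169732 ]
  driver ((0.5716399550437927, 0.21501563489437103), (0.01419276837259531, 0.08831600844860077), 17.042861938476562) [0.57024906 0.21823087] [-0.28184581  0.95945971] 106.37039918649829 [0.58368998 0.1724753 ] [0.55877129 0.2573035 ] depth z max [0.01817934 0.0222048 ]
```

```bash
cat >> h.py <<'E'
def frame(psi,tilt=np.radians(30)):
    xr=np.array([np.cos(psi),np.sin(psi),0]); y=np.cross([0,0,1],xr); u=xr*np.cos(tilt)+np.array([0,0,np.sin(tilt)])
    return np.c_[u,y,np.cross(u,y)]
def rows(p,Rt,nmin=1,cur=None,vmax=4.5,wmax=8):
    s=r.get_state(); p0,R0=cur if cur else (s['ee_pos'],Ro.from_rotvec(s['ee_rot']).as_matrix())
    w=Ro.from_matrix(R0.T@Rt).as_rotvec(degrees=True); d=np.array(p)-p0
    n=max(nmin,int(np.ceil(max(np.linalg.norm(d)*100/vmax,np.linalg.norm(w)/wmax))))
    Rk=R0
    print('n',n,'per-row w',(w/n).round(2),'dist cm',(R0.T@d*100).round(2))
    for i in range(n):
        print((Rk.T@d/n*100).round(2),(w/n).round(2)); Rk=Rk@Ro.from_rotvec(w/n,degrees=True).as_matrix()
E
python3 - <<'E'
from h import *
F=frame(np.radians(-66.5)); c0=np.array([.5327,-.3022,0]); print(F.round(4).tolist())
for n in('top','side'):
    d=ld(n,'0'); uv,P=cloud(d); L=(P-c0)@F
    xs=(P-c0)[:,:2]@np.array([np.cos(np.radians(-66.5)),np.sin(np.radians(-66.5))])
    for a in np.arange(-.115,.115,.01):
        k=(abs(xs-a)<.005)&((abs(L[:,1]-.055)<.03))&(P[:,2]>.005)
        if n=='top' and k.sum(): print(round(a,3),np.percentile(L[k,2],[5,50,95]).round(4),np.median(L[k,0]).round(4),k.sum())
    h=cv2.cvtColor(d['image'],cv2.COLOR_BGR2HSV); m=cv2.inRange(h,(0,150,70),(8,255,255))|cv2.inRange(h,(172,150,70),(180,255,255))
    v,u=np.nonzero(m); B=deep(d,np.c_[u,v]); k=np.linalg.norm(B-[.493,-.21,.045],axis=1)<.025
    LB=(B[k]-c0)@F; print(n,'tab',LB.min(0).round(4),LB.mean(0).round(4),LB.max(0).round(4))
    # strip plane
    k=(L[:,0]<-.09)&(abs(L[:,1])>.03)&(abs(L[:,1])<.09)&(P[:,2]>.006)&(xs<-.085)&(xs>-.11); print('strip',np.percentile(L[k,2],[10,50,90]),k.sum())
E
```

```text
[[0.3453, 0.9171, -0.1994], [-0.7942, 0.3987, 0.4585], [0.5, -0.0, 0.866]]
-0.105 [0.0572 0.0684 0.0737] -0.079 52
-0.095 [0.063  0.0672 0.0716] -0.0707 77
-0.085 [0.0637 0.0702 0.113 ] -0.0546 144
-0.075 [0.065  0.1082 0.112 ] -0.0251 111
-0.065 [0.1057 0.1088 0.1131] -0.0122 88
-0.055 [0.1058 0.1097 0.1129] 0.0002 89
-0.045 [0.1059 0.1094 0.1136] 0.0115 96
-0.035 [0.1057 0.1097 0.1127] 0.0232 93
-0.025 [0.1064 0.1096 0.1138] 0.0343 92
-0.015 [0.1054 0.1094 0.1128] 0.0458 91
-0.005 [0.1054 0.1094 0.1129] 0.0575 97
0.005 [0.1063 0.1092 0.1127] 0.069 96
0.015 [0.1055 0.1101 0.1129] 0.0802 92
0.025 [0.1052 0.1088 0.1127] 0.0917 102
0.035 [0.1057 0.109  0.1116] 0.1036 97
0.045 [0.1052 0.1091 0.1126] 0.1147 101
0.055 [0.105  0.1089 0.1131] 0.1267 108
0.065 [0.1052 0.1088 0.1133] 0.1382 96
0.075 [0.1063 0.11   0.1139] 0.149 91
0.085 [0.0852 0.0954 0.1057] 0.152 2
0.095 [0.0651 0.0729 0.0785] 0.1525 61
0.105 [0.0649 0.0691 0.073 ] 0.1599 69
top tab [-0.0765 -0.0079  0.0666] [-0.0641  0.0005  0.0823] [-0.0584  0.0088  0.0935]Traceback (most recent call last):
  File "<stdin>", line 13, in <module>
    return _quantile_unchecked(
        a, q, axis, out, overwrite_input, method, keepdims, weights)
    return _ureduce(a,
                    func=_quantile_ureduce_func,
    ...<5 lines>...
                    overwrite_input=overwrite_input,
                    method=method)
    r = func(a, **kwargs)
    result = _quantile(arr,
                       quantiles=q,
    ...<2 lines>...
                       out=out,
                       weights=wgt)
    slices_having_nans = np.isnan(arr[-1, ...])
                                  ~~~^^^^^^^^^
IndexError: index -1 is out of bounds for axis 0 with size 0
```

```bash
cat >> h.py <<'E'
c0=np.array([.5327,-.3022,0]); F=frame(np.radians(-66.5)); TR=np.c_[-F[:,0],F[:,1],-F[:,2]]
def W(l): return c0+F@np.array(l)
def vertical(bl): # tool down, x = -(blade dir)
    x=-np.array([bl[0],bl[1],0])/np.hypot(bl[0],bl[1]); z=np.array([0,0,-1.]); return np.c_[x,np.cross(z,x),z]
E
python3 - <<'E'
from h import *
s=r.get_state(); R0=Ro.from_rotvec(s['ee_rot']).as_matrix(); p0=s['ee_pos']
w=Ro.from_matrix(R0.T@TR).as_rotvec(); Rm=R0@Ro.from_rotvec(w*.5).as_matrix()
pm=np.array([.45,.25,.30]); pre=W([-.071,.027,.085+.07])
print('pre',pre,'tot deg',np.degrees(w))
rows(pm,Rm,9); rows(pre,TR,11,cur=(pm,Rm))
E
```

```text
pre [ 0.50203936 -0.16397361  0.09873394] tot deg [ 11.66666619 -28.41313707  43.76056913]
n 10 per-row w [ 0.58 -1.42  2.19] dist cm [-32.56 -22.61 -12.2 ]
[-3.26 -2.26 -1.22] [ 0.58 -1.42  2.19]
[-3.37 -2.15 -1.12] [ 0.58 -1.42  2.19]
[-3.48 -2.03 -1.01] [ 0.58 -1.42  2.19]
[-3.57 -1.9  -0.9 ] [ 0.58 -1.42  2.19]
[-3.67 -1.77 -0.79] [ 0.58 -1.42  2.19]
[-3.75 -1.64 -0.68] [ 0.58 -1.42  2.19]
[-3.82 -1.5  -0.57] [ 0.58 -1.42  2.19]
[-3.89 -1.36 -0.46] [ 0.58 -1.42  2.19]
[-3.95 -1.21 -0.35] [ 0.58 -1.42  2.19]
[-4.   -1.06 -0.24] [ 0.58 -1.42  2.19]
n 11 per-row w [ 0.53 -1.29  1.99] dist cm [-25.88 -25.01  29.17]
[-2.35 -2.27  2.65] [ 0.53 -1.29  1.99]
[-2.37 -2.17  2.73] [ 0.53 -1.29  1.99]
[-2.38 -2.06  2.8 ] [ 0.53 -1.29  1.99]
[-2.39 -1.95  2.87] [ 0.53 -1.29  1.99]
[-2.39 -1.84  2.94] [ 0.53 -1.29  1.99]
[-2.38 -1.73  3.01] [ 0.53 -1.29  1.99]
[-2.37 -1.62  3.08] [ 0.53 -1.29  1.99]
[-2.35 -1.51  3.15] [ 0.53 -1.29  1.99]
[-2.33 -1.4   3.22] [ 0.53 -1.29  1.99]
[-2.31 -1.29  3.28] [ 0.53 -1.29  1.99]
[-2.27 -1.18  3.34] [ 0.53 -1.29  1.99]
```

Emit:
apply_moves --series "-3.3 -2.3 -1.2 0.6 -1.4 2.2 0; -3.4 -2.1 -1.1 0.6 -1.4 2.2 0; -3.5 -2.0 -1.0 0.6 -1.4 2.2 0; -3.6 -1.9 -0.9 0.6 -1.4 2.2 0; -3.7 -1.8 -0.8 0.6 -1.4 2.2 0; -3.7 -1.6 -0.7 0.6 -1.4 2.2 0; -3.8 -1.5 -0.6 0.6 -1.4 2.2 0; -3.9 -1.4 -0.5 0.6 -1.4 2.2 0; -3.9 -1.2 -0.4 0.6 -1.4 2.2 0; -4 -1.1 -0.2 0.6 -1.4 2.2 0"

```text
time: 1.1
ee_pos: [0.4517, 0.2473, 0.3013]
ee_rot: [1.091, 2.701, -0.218]
ft_force: [0.3, 0.2, 0.4]
finger_gap: 0.0173
gripper_force: 0.0
```

Emit:
apply_moves --series "-2.4 -2.3 2.6 0.5 -1.3 2 0; -2.4 -2.2 2.7 0.5 -1.3 2 0; -2.4 -2.1 2.8 0.5 -1.3 2 0; -2.4 -2.0 2.8 0.5 -1.3 2 0; -2.4 -1.8 2.9 0.5 -1.3 2 0; -2.4 -1.7 3 0.5 -1.3 2 0; -2.4 -1.6 3.1 0.5 -1.3 2 0; -2.4 -1.5 3.1 0.5 -1.3 2 0; -2.4 -1.4 3.2 0.5 -1.3 2 0; 0 0 0 0 0 0 0"

```text
time: 2.1
ee_pos: [0.4908, -0.096, 0.1371]
ee_rot: [1.417, 2.322, -0.368]
ft_force: [-0.6, 0.3, 0.5]
finger_gap: -0.0001
gripper_force: 0.0
```

```bash
python3 - <<'E'
from h import *
rows(W([-.071,.027,.085+.05]),TR); print(r.get_state()['joints'])
E
```

```text
n 3 per-row w [ 0.24 -0.86  1.18] dist cm [-4.13 -2.03  8.46]
[-1.38 -0.68  2.82] [ 0.24 -0.86  1.18]
[-1.35 -0.64  2.84] [ 0.24 -0.86  1.18]
[-1.32 -0.6   2.87] [ 0.24 -0.86  1.18]
[-0.68315578  0.18601729  0.53067464  2.1823804   0.55675859  0.7450679
 -0.09545975]
```

Emit:
apply_moves --series "-1.4 -0.7 2.8 0.2 -0.9 1.2 0; -1.3 -0.6 2.8 0.2 -0.9 1.2 0; -1.3 -0.6 2.8 0.2 -0.9 1.2 0; 0 0 0 0 0 0 0; 0 0 0 0 0 0 0"

```text
time: 2.6
ee_pos: [0.508, -0.167, 0.0837]
ee_rot: [1.46, 2.24, -0.386]
ft_force: [0.8, -0.2, 0.8]
finger_gap: 0.0004
gripper_force: 0.0
```

```bash
python3 - <<'E'
from h import *
s=r.get_state(); print((F.T@(s['ee_pos']-c0)).round(4), s['ft_force'])
rows(W([-.071,.027,.085]),TR)
d=snap('top','1'); a=d['image'][150:290,350:510]; cv2.imwrite('pics/c3.png',cv2.resize(a,None,fx=4,fy=4,interpolation=cv2.INTER_CUBIC))
E
```

```text
[-0.0741  0.0313  0.1394] [ 0.84188539 -0.23249205  0.79406309]
n 2 per-row w [0.21 0.01 0.09] dist cm [-0.3  -0.47  5.43]
[-0.15 -0.23  2.72] [0.21 0.01 0.09]
[-0.15 -0.22  2.72] [0.21 0.01 0.09]
```

View pics/c3.png

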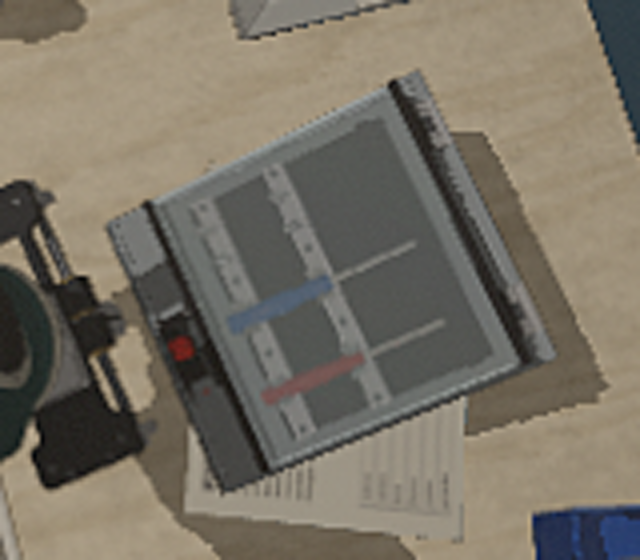

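The closed fingers (about (105,315) in the crop) are in front of and to the left of the red tab at (180,348). I'll go down beside it and slide it.

Emit:
apply_moves --series "-0.1 -0.2 1.4 0.2 0 0 0; -0.1 -0.2 1.4 0.2 0 0 0; -0.1 0 1.3 0 0 0 0; 0 0 1.3 0 0 0 0; 0 0 0 0 0 0 0; 0 0 0 0 0 0 0"

```text
time: 3.25
ee_pos: [0.5168, -0.1944, 0.0388]
ee_rot: [1.462, 2.241, -0.392]
ft_force: [0.1, -0.6, 0.5]
finger_gap: 0.0005
gripper_force: 0.0
```

```bash
python3 - <<'E'
from h import *
s=r.get_state(); print((F.T@(s['ee_pos']-c0)).round(4), F.T@s['ft_force'])
E
```

```text
[-0.0717  0.0284  0.0862] [ 0.74816618 -0.13051386  0.14261611]
```

Emit:
apply_moves --series "0 -0.4 0 0 0 0 0; 0 -0.3 0 0 0 0 0; 0 -0.3 0 0 0 0 0; 0 -0.3 0 0 0 0 0; 0 -0.3 0 0 0 0 0; 0 -0.2 0 0 0 0 0; 0 0 0 0 0 0 0"

```text
time: 3.95
ee_pos: [0.4996, -0.2023, 0.038]
ee_rot: [1.463, 2.241, -0.393]
ft_force: [0.5, -0.1, 0.1]
finger_gap: 0.0008
gripper_force: 0.0
```

```bash
python3 - <<'E'
from h import *
s=r.get_state(); print((F.T@(s['ee_pos']-c0)).round(4), F.T@s['ft_force'])
t=ld('top','0'); d=snap('side','2'); uv,P=cloud(d); L=(P-c0)@F; k=(abs(L[:,0]-.05)<.08)&(abs(L[:,1])<.11); print(np.percentile(L[k,2],[50,90,99]))
E
```

```text
[-0.0717  0.0095  0.0853] [ 0.36301492  0.41276188 -0.04046968]
[0.10929701 0.11721658 0.75473302]
```

Emit:
apply_moves --series "0 -0.3 0 0 0 0 0; 0 -0.3 0 0 0 0 0; 0 -0.2 0 0 0 0 0; 0 0 0 0 0 0 0"

```text
time: 4.4
ee_pos: [0.4922, -0.2056, 0.038]
ee_rot: [1.463, 2.241, -0.393]
ft_force: [-0.7, 0.4, 0.5]
finger_gap: 0.0005
gripper_force: 0.0
```

```bash
python3 - <<'E'
from h import *
s=r.get_state(); print((F.T@(s['ee_pos']-c0)).round(4), F.T@s['ft_force'])
d=snap('top','3'); a=d['image'][150:290,350:510]; cv2.imwrite('pics/c4.png',cv2.resize(a,None,fx=4,fy=4,interpolation=cv2.INTER_CUBIC))
E
```

```text
[-0.0717  0.0014  0.0853] [-0.29265053 -0.48659573  0.68997615]
```

View pics/c4.png

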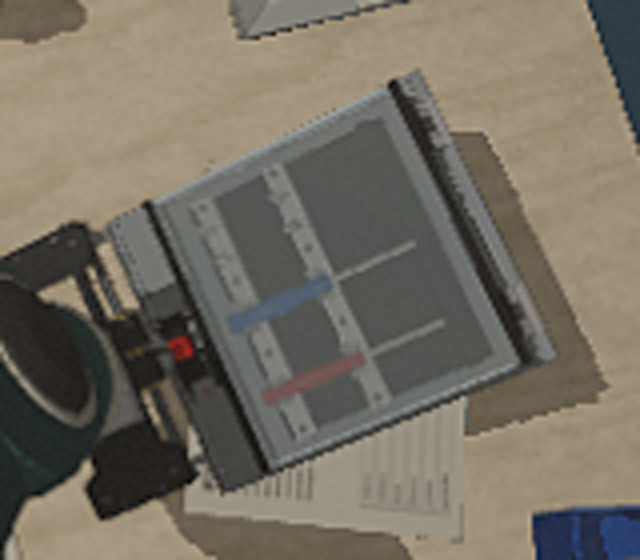

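The fingertips passed in front (down-slope) of the tab, which is still at (180,348) in the crop. I'll measure the tab again by casting rays from both initial views.

```bash
python3 - <<'E'
from h import *
for n in('top','side'):
    d=ld(n,'0'); h=cv2.cvtColor(d['image'],cv2.COLOR_BGR2HSV); m=cv2.inRange(h,(0,150,70),(8,255,255))|cv2.inRange(h,(172,150,70),(180,255,255))
    c=(395,237) if n=='top' else (356,184)
    v,u=np.nonzero(m); k=np.hypot(u-c[0],v-c[1])<8; u,v=u[k],v[k]
    for off in(.0885,.0815):
        X=(onplane(d,np.c_[u,v],F[:,2],c0@F[:,2]+off)-c0)@F; print(n,off,X.min(0).round(4),X.mean(0).round(4),X.max(0).round(4),len(u))
    o,vv=rays(d,[[u.mean(),v.mean()]]); globals()[n]=(o,vv[0]/np.linalg.norm(vv[0]))
(o1,a),(o2,b)=top,side; M=np.c_[a,-b]; st=np.linalg.lstsq(M,o2-o1,rcond=None)[0]; p,q=o1+a*st[0],o2+b*st[1]; print('tri',((p+q)/2-c0)@F,np.linalg.norm(p-q))
# fingertip pixel in pic 3
d=ld('top','3'); s=r.get_state(); R=Ro.from_rotvec(s['ee_rot']).as_matrix()
tip=s['ee_pos']+R[:,2]*.008; print('tip px crop',(proj(d,tip)-[350,150])*4, 'tab est',(proj(d,W([-.066,0,.0885]))-[350,150])*4,(proj(d,W([-.055,0,.0885]))-[350,150])*4)
E
```

```text
top 0.0885 [-0.0699 -0.0085  0.0885] [-0.0622  0.0002  0.0885] [-0.0542  0.0076  0.0885] 31
top 0.0815 [-0.0721 -0.0081  0.0815] [-0.0644  0.0006  0.0815] [-0.0563  0.0081  0.0815] 31
side 0.0885 [-0.0741 -0.0055  0.0885] [-0.0687  0.0027  0.0885] [-0.0626  0.0124  0.0885] 18
side 0.0815 [-0.0713 -0.0065  0.0815] [-0.0659  0.0017  0.0815] [-0.0597  0.0114  0.0815] 18
tri [-0.06504047  0.001026    0.07912714] 0.0006082230581206495
tip px crop [[170.93763192 348.74729386]] tab est [[174.18508715 348.81887733]] [[187.91246829 342.55416096]]
```

Emit:
apply_moves --series "0 1.0 0 0 0 0 0; 0 1.0 0 0 0 0 0; 0 0.7 0 0 0 0 0; -0.4 0 0 0 0 0 0; -0.4 0 0 0 0 0 0; 0 0 0 0 0 0 0"

```text
time: 5.05
ee_pos: [0.52, -0.2017, 0.0424]
ee_rot: [1.464, 2.24, -0.392]
ft_force: [0.1, -0.8, 0.4]
finger_gap: 0.0005
gripper_force: 0.0
```

Emit:
apply_moves --series "0 -0.4 0 0 0 0 0; 0 -0.3 0 0 0 0 0; 0 -0.3 0 0 0 0 0; 0 -0.3 0 0 0 0 0; 0 0 0 0 0 0 0"

```text
time: 5.55
ee_pos: [0.5077, -0.2063, 0.042]
ee_rot: [1.463, 2.241, -0.393]
ft_force: [0.4, 0.0, -0.9]
finger_gap: 0.0003
gripper_force: 0.0
```

```bash
python3 - <<'E'
from h import *
s=r.get_state(); print((F.T@(s['ee_pos']-c0)).round(4), F.T@s['ft_force'])
d=snap('top','4');h=cv2.cvtColor(d['image'],cv2.COLOR_BGR2HSV); m=cv2.inRange(h,(0,150,70),(8,255,255))|cv2.inRange(h,(172,150,70),(180,255,255))
v,u=np.nonzero(m); k=np.hypot(u-395,v-237)<8; print(u[k].mean(),v[k].mean(),k.sum())
E
```

```text
[-0.0638  0.0153  0.0854] [-0.33869168  0.38668436 -0.85903064]
395.1818181818182 236.72727272727272 22
```

Emit:
apply_moves --series "0 -0.3 0 0 0 0 0; 0 -0.3 0 0 0 0 0; 0 -0.2 0 0 0 0 0; 0 0 0 0 0 0 0"

```text
time: 6.0
ee_pos: [0.5006, -0.2095, 0.042]
ee_rot: [1.463, 2.241, -0.392]
ft_force: [-0.0, 0.3, -0.2]
finger_gap: 0.0007
gripper_force: 0.0
```

```bash
cat > q.py <<'E'
from h import *
s=r.get_state(); print((F.T@(s['ee_pos']-c0)).round(4), F.T@s['ft_force'])
d=snap('top','5');h=cv2.cvtColor(d['image'],cv2.COLOR_BGR2HSV); m=cv2.inRange(h,(0,150,70),(8,255,255))|cv2.inRange(h,(172,150,70),(180,255,255))
v,u=np.nonzero(m); k=np.hypot(u-395,v-238)<9; print(u[k].mean(),v[k].mean(),k.sum())
d=snap('side','5'); uv,P=cloud(d); L=(P-c0)@F; k=(abs(L[:,0]-.05)<.08)&(abs(L[:,1])<.11); print(np.percentile(L[k,2],[25,50,75,90]))
E
python3 q.py
```

```text
[-0.0637  0.0075  0.0853] [-0.38952498  0.1209369  -0.01794202]
395.75 236.8125 16
[0.10599115 0.10993518 0.11443791 0.53494686]
```

Emit:
apply_moves --series "0 -0.2 0 0 0 0 0; 0 -0.2 0 0 0 0 0; 0 -0.2 0 0 0 0 0; 0 0 0 0 0 0 0"

```text
time: 6.5
ee_pos: [0.495, -0.2119, 0.042]
ee_rot: [1.463, 2.241, -0.393]
ft_force: [0.7, 0.3, -0.1]
finger_gap: 0.0002
gripper_force: 0.0
```

```bash
python3 q.py; python3 - <<'E'
from h import *
a=cv2.resize(ld('side','5')['image'][145:215,315:395],None,fx=5,fy=5,interpolation=cv2.INTER_CUBIC)
b=cv2.resize(ld('top','5')['image'][205:275,355:435],None,fx=5,fy=5,interpolation=cv2.INTER_CUBIC)
cv2.imwrite('pics/c5.png',np.hstack([a,b]))
E
```

```text
[-0.0637  0.0015  0.0853] [-0.02189913  0.8013541  -0.06629826]
396.0769230769231 236.15384615384616 13
[0.10626471 0.1098709  0.11400032 0.53118711]
```

View pics/c5.png

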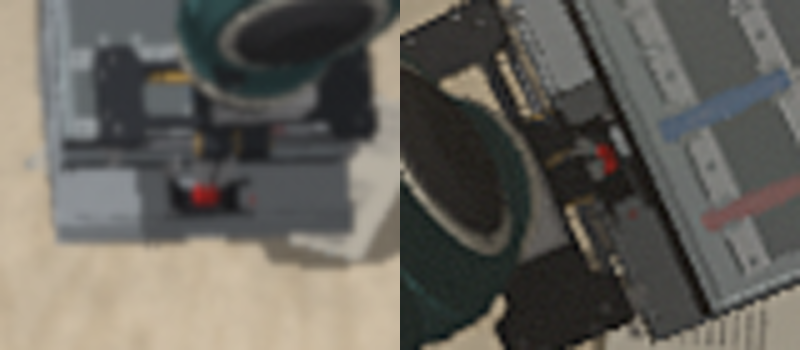

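```bash
python3 - <<'E'
from h import *
s=r.get_state(); R=Ro.from_rotvec(s['ee_rot']).as_matrix(); p=s['ee_pos']
for n,o in(('side',(315,145)),('top',(355,205))):
    d=ld(n,'5')
    for k in(.008,0,-.011,-.04,-.089): print(n,k,((proj(d,p+R[:,2]*k)-o)*5).round(0), 'range at',d['range_z'][tuple(proj(d,p+R[:,2]*k)[0].round().astype(int)[::-1])], 'pred z',(np.array(d['R'])@(p+R[:,2]*k)+d['t'])[2].round(4))
    v,u=np.mgrid[0:400,0:640]; P=deep(d,np.c_[u.ravel(),v.ravel()]); L=(P-p)@R
    k=(abs(L[:,1])<.012)&(abs(L[:,0])<.02)&(L[:,2]>-.06)&(L[:,2]<.02)
    for a in np.arange(-.06,.02,.01):
        q=k&(L[:,2]>=a)&(L[:,2]<a+.01)
        if q.sum(): print('  tool z',a.round(3),q.sum(),'x',L[q,0].min().round(4),L[q,0].max().round(4),'y',L[q,1].min().round(4),L[q,1].max().round(4))
E
```

```text
side 0.008 [[202. 192.]] range at 1.5618848 pred z 1.5662
side 0 [[204. 188.]] range at 1.5554682 pred z 1.5587
side -0.011 [[206. 182.]] range at 1.5216266 pred z 1.5484
side -0.04 [[211. 166.]] range at 1.4940566 pred z 1.5212
side -0.089 [[220. 137.]] range at 1.4152329 pred z 1.4753
  tool z -0.06 7 x 0.0082 0.0112 y -0.0099 0.01
  tool z -0.05 6 x 0.0073 0.0105 y -0.0092 0.0117
  tool z -0.04 6 x 0.0082 0.0102 y -0.0097 0.0114
  tool z -0.03 2 x 0.0044 0.0094 y -0.001 0.0033
  tool z -0.01 7 x -0.0018 0.0081 y -0.0079 0.0064
  tool z 0.0 15 x -0.0031 0.0169 y -0.008 0.0062
  tool z 0.01 33 x -0.0184 0.0192 y -0.0116 0.012
top 0.008 [[201. 155.]] range at 1.2334327 pred z 1.2407
top 0 [[197. 156.]] range at 1.2034887 pred z 1.2336
top -0.011 [[191. 157.]] range at 1.1963751 pred z 1.2238
top -0.04 [[175. 161.]] range at 1.0918931 pred z 1.1981
top -0.089 [[146. 168.]] range at 1.0779574 pred z 1.1546
  tool z -0.06 4 x -0.0115 -0.0106 y -0.0089 0.0058
  tool z -0.05 6 x -0.0103 -0.0085 y -0.0117 0.0086
  tool z -0.04 8 x -0.0116 -0.0077 y -0.0089 0.0081
  tool z -0.03 1 x -0.0087 -0.0087 y -0.001 -0.001
  tool z -0.01 7 x -0.0058 0.0008 y -0.0091 0.0021
  tool z 0.0 12 x -0.0073 0.0007 y -0.011 0.0105
  tool z 0.01 27 x -0.0106 0.0109 y -0.0119 0.0113
```

```bash
python3 - <<'E'
from h import *
print(r.finger_overhang,[a for a in dir(r) if a[0]!='_'])
def tips(n,tag,p,R,g):
    d=ld(n,tag); v,u=np.mgrid[0:400,0:640]; P=deep(d,np.c_[u.ravel(),v.ravel()]); L=(P-p)@R
    for sg in(1,-1):
        k=(abs(L[:,1]*sg-g/2-.006)<.012)&(abs(L[:,0])<.014)&(L[:,2]>-.1)&(L[:,2]<.03)
        print(n,tag,sg,np.histogram(L[k,2],np.arange(-.1,.031,.01))[0])
p=np.array([.23101696,.58036,.17768942]);R=Ro.from_rotvec([-.591456,-3.0853,.001687]).as_matrix()
tips('side','0',p,R,.094);tips('top','0',p,R,.094)
p=np.array([.508,-.167,.0837]);R=Ro.from_rotvec([1.46,2.24,-.386]).as_matrix(); tips('top','1',p,R,0.)
E
```

```text
0.008 ['IKError', 'finger_overhang', 'get_image', 'get_state', 'hand_in']
side 0 1 [0 0 1 0 0 0 0 0 0 0 0 0 0]
side 0 -1 [8 2 3 1 3 8 9 5 0 0 0 0 0]
top 0 1 [ 5  3  0  9 15  8 12  7  0  0  0  0  0]
top 0 -1 [ 0  0 10 15 17 22 11  0  0  0  0  0  0]
top 1 1 [0 0 2 2 9 7 9 1 0 0 0 0 0]
top 1 -1 [ 0  0  2  2  9 10 10  0  0  0  0  0  0]
```

The depth shows the fingers ending about 25–30 mm behind the reported TCP in every picture. The stated overhang doesn't match, so I've been passing above the tab. I'll calibrate the tip by touching the panel strip gently.

Emit:
apply_moves --series "0 1.0 0 0 0 0 0; 0.2 1.0 0 0 0 0 0; 0.2 0.6 0 0 0 0 0; 0 0 0.7 0 0 0 0; 0 0 0.7 0 0 0 0; 0 0 0.6 0 0 0 0; 0 0 0 0 0 0 0; 0 0 0 0 0 0 0"

```text
time: 7.4
ee_pos: [0.5214, -0.2077, 0.0225]
ee_rot: [1.464, 2.241, -0.393]
ft_force: [-0.7, -0.0, -0.5]
finger_gap: 0.0003
gripper_force: 0.0
```

Emit:
apply_moves --series "0 0 0.2 0 0 0 0; 0 0 0.2 0 0 0 0; 0 0 0.2 0 0 0 0; 0 0 0 0 0 0 0"

```text
time: 7.8
ee_pos: [0.5229, -0.2101, 0.0174]
ee_rot: [1.463, 2.241, -0.392]
ft_force: [0.2, -0.7, -0.3]
finger_gap: 0.0004
gripper_force: 0.0
```

```bash
python3 q.py; python3 - <<'E'
from h import *
s=r.get_state(); R=Ro.from_rotvec(s['ee_rot']).as_matrix(); p=s['ee_pos']
for n in('side','top'):
    d=ld(n,'5'); v,u=np.mgrid[0:400,0:640]; P=deep(d,np.c_[u.ravel(),v.ravel()]); L=(P-p)@R
    k=(abs(L[:,1])<.014)&(abs(L[:,0])<.014)&(L[:,2]>-.1)&(L[:,2]<.04)
    print(n,np.histogram(L[k,2],np.arange(-.1,.041,.01))[0])
E
```

```text
[-0.0678  0.0278  0.0592] [ 0.46318033 -0.0511754  -0.61553695]
394.96153846153845 236.42307692307693 26
[0.10564028 0.10959545 0.11303386 0.5021694 ]
side [ 0  0  1  9  8  8  9  0 16 17  2  0  0  0]
top [ 0  0  0  2  5  9  8  2 14 19  0  0  0  0]
```

Emit:
apply_moves --series "0 0 0.2 0 0 0 0; 0 0 0.2 0 0 0 0; 0 0 0.2 0 0 0 0; 0 0 0.2 0 0 0 0; 0 0 0 0 0 0 0"

```text
time: 8.4
ee_pos: [0.5246, -0.2138, 0.0104]
ee_rot: [1.463, 2.241, -0.393]
ft_force: [0.0, 0.7, 1.2]
finger_gap: 0.0003
gripper_force: 1.2
```

Emit:
apply_moves --series "0 0 0.1 0 0 0 0; 0 0 0.1 0 0 0 0; 0 0 0.1 0 0 0 0; 0 0 0 0 0 0 0"

```text
time: 8.8
ee_pos: [0.5252, -0.2141, 0.0075]
ee_rot: [1.462, 2.243, -0.391]
ft_force: [-1.0, 7.0, -1.1]
finger_gap: 0.0003
gripper_force: 3.3
```

Emit:
apply_moves --series "0 0 0.1 0 0 0 0; 0 0 0.1 0 0 0 0; 0 0 0.1 0 0 0 0; 0 0 0 0 0 0 0"

```text
time: 9.2
ee_pos: [0.5256, -0.2153, 0.0049]
ee_rot: [1.462, 2.243, -0.391]
ft_force: [-6.2, 12.0, 7.0]
finger_gap: 0.0004
gripper_force: 9.5
```

Emit:
apply_moves --series "0 0 -0.4 0 0 0 0; 0 0 -0.5 0 0 0 0; 0.4 0 0 0 0 0 0; 0 0 0 0 0 0 0"

```text
time: 9.6
ee_pos: [0.5226, -0.2088, 0.0111]
ee_rot: [1.463, 2.241, -0.392]
ft_force: [0.2, 0.4, 0.2]
finger_gap: 0.0003
gripper_force: 0.0
```

```bash
python3 q.py;python3 - <<'E'
from h import *
a=cv2.resize(ld('side','5')['image'][150:210,320:390],None,fx=5,fy=5,interpolation=cv2.INTER_CUBIC)
b=cv2.resize(ld('top','5')['image'][205:265,365:435],None,fx=5,fy=5,interpolation=cv2.INTER_CUBIC)
cv2.imwrite('pics/c6.png',np.hstack([a,b]))
E
```

```text
[-0.0721  0.028   0.0545] [-0.14495745  0.33077102  0.35775373]
394.96153846153845 236.42307692307693 26
[0.10547754 0.10946085 0.11301617 0.4893237 ]
```

View pics/c6.png

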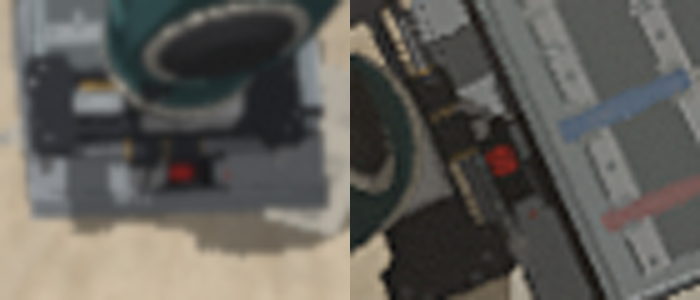

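The top crop shows the fingertips at about (455,125), just left of the red tab at (503,160), with the bright tongue beside them. They probably brushed the tongue. They're now 4 mm further down-slope, so I'll go down again.

Emit:
apply_moves --series "0 0 0.2 0 0 0 0; 0 0 0.2 0 0 0 0; 0 0 0.2 0 0 0 0; 0 0 0 0 0 0 0"

```text
time: 10.1
ee_pos: [0.5237, -0.2122, 0.0057]
ee_rot: [1.463, 2.241, -0.393]
ft_force: [-0.7, -0.1, 0.2]
finger_gap: 0.0007
gripper_force: 0.0
```

Emit:
apply_moves --series "0 0 0.1 0 0 0 0; 0 0 0.1 0 0 0 0; 0 0 0.1 0 0 0 0; 0 0 0 0 0 0 0"

```text
time: 10.5
ee_pos: [0.5245, -0.2132, 0.0035]
ee_rot: [1.463, 2.241, -0.392]
ft_force: [-4.8, 5.0, 9.8]
finger_gap: 0.0006
gripper_force: 5.8
```

```bash
python3 q.py
```

```text
[-0.0718  0.028   0.0455] [-0.71133001 -2.37368592 11.76722742]
394.96153846153845 236.42307692307693 26
[0.10511261 0.10933111 0.11319843 0.49587499]
```

Emit:
apply_moves --series "0 0 -0.4 0 0 0 0; 0 0 -0.3 0 0 0 0; 0.0 -0.4 0 0 0 0 0; 0 -0.3 0 0 0 0 0; 0 -0.2 0 0 0 0 0; 0 0 0 0 0 0 0"

```text
time: 11.2
ee_pos: [0.5147, -0.2138, 0.0095]
ee_rot: [1.463, 2.241, -0.392]
ft_force: [1.0, -0.4, -0.2]
finger_gap: 0.0004
gripper_force: 0.5
```

Emit:
apply_moves --series "0 -0.2 0 0 0 0 0; 0 -0.2 0 0 0 0 0; 0 -0.2 0 0 0 0 0; 0 0 0 0 0 0 0"

```text
time: 11.6
ee_pos: [0.5092, -0.2161, 0.0095]
ee_rot: [1.463, 2.241, -0.392]
ft_force: [2.3, 0.8, 0.8]
finger_gap: 0.0006
gripper_force: 1.1
```

```bash
python3 q.py
```

```text
[-0.0718  0.0128  0.0524] [0.56455543 2.36512792 0.55902732]
396.0 238.65217391304347 23
[0.10513183 0.10904518 0.11210633 0.1172369 ]
```

Contact: 2.4 N and the tab is moving. I'll keep pushing.

Emit:
apply_moves --series "0 -0.2 0 0 0 0 0; 0 -0.2 0 0 0 0 0; 0 -0.1 0 0 0 0 0; 0 0 0 0 0 0 0; 0 0 0 0 0 0 0"

```text
time: 12.2
ee_pos: [0.5048, -0.218, 0.0095]
ee_rot: [1.463, 2.241, -0.392]
ft_force: [3.4, 2.8, 1.0]
finger_gap: 0.0004
gripper_force: 1.6
```

```bash
python3 q.py
```

```text
[-0.0717  0.008   0.0524] [-0.50720203  4.25675631  1.44137941]
396.68 240.44 25
[0.06963868 0.16015815 0.19166457 0.20688664]
```

The latch is released and the cover is rising. Next I retract and go to the driver.

Emit:
apply_moves --series "0 0 0 0 0 0 0; 0 0 0 0 0 0 0; 0 0 0 0 0 0 0; 0 0 -1 0 0 0 5; 0 0 -3 0 0 0 5; 0 0 -4 0 0 0 5; 0 0 -4 0 0 0 5; 0 0 0 0 0 0 5"

```text
time: 13.1
ee_pos: [0.481, -0.1613, 0.1167]
ee_rot: [1.463, 2.24, -0.386]
ft_force: [0.6, 0.1, -0.0]
finger_gap: 0.037
gripper_force: 0.0
```

```bash
python3 - <<'E'
from h import *
bl=[np.cos(np.radians(-73.4)),np.sin(np.radians(-73.4))]
rows([.5706,.2163,.10],vertical(bl),10)
d=snap('side','6'); uv,P=cloud(d); L=(P-c0)@F; k=(abs(L[:,1])<.1)&(L[:,0]>-.05)&(L[:,0]<.3)&(L[:,2]>.08)&(L[:,2]<.3);print(k.sum(),np.percentile(L[k],95,axis=0),np.polyfit(L[k,2],L[k,0],1))
E
```

```text
n 10 per-row w [0.21 2.99 0.69] dist cm [ 27.7   23.42 -13.9 ]
[ 2.77  2.34 -1.39] [0.21 2.99 0.69]
[ 2.87  2.3  -1.25] [0.21 2.99 0.69]
[ 2.96  2.26 -1.11] [0.21 2.99 0.69]
[ 3.04  2.22 -0.96] [0.21 2.99 0.69]
[ 3.11  2.18 -0.81] [0.21 2.99 0.69]
[ 3.17  2.14 -0.65] [0.21 2.99 0.69]
[ 3.23  2.1  -0.49] [0.21 2.99 0.69]
[ 3.28  2.06 -0.33] [0.21 2.99 0.69]
[ 3.31  2.02 -0.17] [0.21 2.99 0.69]
[ 3.34  1.98 -0.  ] [0.21 2.99 0.69]
573 [0.18513512 0.09495962 0.26699205] [0.09467636 0.11124318]
```

Emit:
apply_moves --series "2.8 2.3 -1.4 0.2 3 0.7 5; 2.9 2.3 -1.2 0.2 3 0.7 5; 3 2.3 -1.1 0.2 3 0.7 5; 3 2.2 -1 0.2 3 0.7 5; 3.1 2.2 -0.8 0.2 3 0.7 5; 3.2 2.1 -0.7 0.2 3 0.7 5; 3.2 2.1 -0.5 0.2 3 0.7 5; 3.3 2.1 -0.3 0.2 3 0.7 5; 3.3 2 -0.2 0.2 3 0.7 5; 3.3 2 0 0.2 3 0.7 5"

```text
time: 14.15
ee_pos: [0.57, 0.2147, 0.0946]
ee_rot: [-1.878, -2.512, 0.004]
ft_force: [0.3, -0.5, -0.1]
finger_gap: 0.05
gripper_force: 0.0
```

Emit:
apply_moves --series "0 0 0 0 0 0 5; 0 0 0 0 0 0 5; 0 0 0 0 0 0 5"

```text
time: 14.45
ee_pos: [0.5699, 0.2127, 0.0952]
ee_rot: [-1.88, -2.515, 0.006]
ft_force: [-0.3, -0.0, -0.1]
finger_gap: 0.0501
gripper_force: 0.0
```

```bash
python3 - <<'E'
from h import *
bl=[np.cos(np.radians(-73.4)),np.sin(np.radians(-73.4))]
rows([.5706,.2163,.02],vertical(bl),2)
s=r.get_state(); R=Ro.from_rotvec(s['ee_rot']).as_matrix(); p=s['ee_pos']
for n in('side','top'):
    d=snap(n,'7'); v,u=np.mgrid[0:400,0:640]; P=deep(d,np.c_[u.ravel(),v.ravel()]); L=(P-p)@R
    for sg in(1,-1):
        k=(abs(L[:,1]*sg-.031)<.012)&(abs(L[:,0])<.016)&(L[:,2]>-.08)&(L[:,2]<.03); print(n,sg,np.histogram(L[k,2],np.arange(-.08,.031,.005))[0],L[k].mean(0).round(4))
    h=cv2.cvtColor(d['image'],cv2.COLOR_BGR2HSV); m=cv2.inRange(h,(5,110,60),(20,255,255)); vv,uu=np.nonzero(m); X=onplane(d,np.c_[uu,vv],[0,0,1],.0095)[:,:2]; kk=np.hypot(*(X-[.57,.217]).T)<.06; print(kk.sum(),X[kk].mean(0))
# rack now visible: clear view of the top
d=ld('top','7'); cv2.imwrite('pics/c7.png',cv2.resize(d['image'][150:290,365:515],None,fx=4,fy=4,interpolation=cv2.INTER_CUBIC))
E
```

```text
n 2 per-row w [-0.12  0.01 -0.08] dist cm [0.33 0.2  7.52]
[0.16 0.1  3.76] [-0.12  0.01 -0.08]
[0.16 0.09 3.76] [-0.12  0.01 -0.08]
side 1 [ 7 10 10  4  6  8  7  8  8  4  2  0  0  0  0  0  0  0  0  0  0  0] [ 0.0075  0.0309 -0.0556]
side -1 [10  3  9  4 10  6  9  7  5  4  1  0  0  0  0  0  0  0  0  0  0  0] [ 0.0078 -0.031  -0.0563]
110 [0.57026826 0.21797162]
top 1 [0 0 0 0 0 0 0 0 0 0 0 0 0 0 0 0 0 0 0 0 0 0] [nan nan nan]
top -1 [0 0 0 0 0 0 0 0 0 0 0 0 0 0 0 0 0 0 0 0 0 0] [nan nan nan]
57 [0.57784196 0.18985535]<stdin>:8: RuntimeWarning: Mean of empty slice.
  ret = um.true_divide(
```

View pics/c7.png

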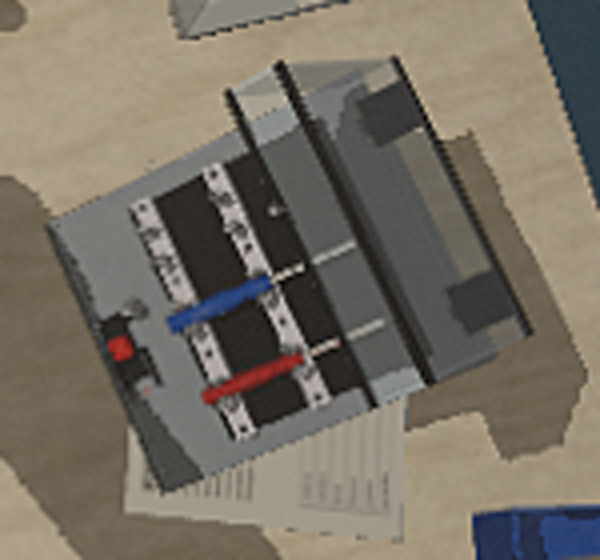

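The cover is up. In the top crop the blue handle is at about (220,303), the red one at (253,378), and the empty clips are on rails near (155,235) and (230,195). I'll locate the seat from the neighbouring handles with rays from both views.

```bash
python3 - <<'E'
from h import *
for n in('top','side'):
    d=ld(n,'7'); h=cv2.cvtColor(d['image'],cv2.COLOR_BGR2HSV); res=[]
    uv,P=cloud(d); L=(P-c0)@F
    for nm,m in(('blue',cv2.inRange(h,(105,120,60),(130,255,255))),('red',cv2.inRange(h,(0,140,60),(8,255,255))|cv2.inRange(h,(172,140,60),(180,255,255)))):
        v,u=np.nonzero(m)
        for off in(.0865,.0925):
            X=(onplane(d,np.c_[u,v],F[:,2],c0@F[:,2]+off)-c0)@F
            y0=0 if nm=='blue' else -.055
            k=(abs(X[:,1]-y0)<.02)&(X[:,0]>-.05)&(X[:,0]<.12); Y=X[k]
            if k.sum()>10:
                e=np.linalg.svd(Y[:,:2]-Y[:,:2].mean(0))[2][0]; print(n,nm,off,k.sum(),Y.mean(0).round(4),'x',Y[:,0].min().round(4),Y[:,0].max().round(4),'ang',np.degrees(np.arctan(e[1]/e[0])).round(2))
                DP=(deep(d,np.c_[u,v][k])-c0)@F; print('   depth',np.percentile(DP[:,2],[50,90]).round(4),DP.mean(0).round(4))
    # panel & rail
    k=(L[:,0]>-.08)&(L[:,0]<-.045)&(abs(L[:,1]-.06)<.03); print('strip z',np.percentile(L[k,2],[10,50,90]).round(4),k.sum())
    # white rails near empty place
    m=cv2.inRange(h,(0,0,130),(180,60,255)); v,u=np.nonzero(m); X=(onplane(d,np.c_[u,v],F[:,2],c0@F[:,2]+.077)-c0)@F
    k=(X[:,1]>.02)&(X[:,1]<.1)&(X[:,0]>-.04)&(X[:,0]<.07); print('rails hist x',np.histogram(X[k,0],np.arange(-.04,.071,.005))[0], 'y',X[k,1].max() if k.sum() else 0)
E
```

```text
top blue 0.0865 109 [0.0151 0.0001 0.0865] x -0.0226 0.0512 ang -0.3
   depth [0.088  0.0914] [ 0.0205 -0.0013  0.1095]
top blue 0.0925 109 [ 0.0166 -0.0003  0.0925] x -0.0209 0.0525 ang -0.3
   depth [0.088  0.0914] [ 0.0205 -0.0013  0.1095]
top red 0.0865 104 [ 0.0138 -0.0551  0.0865] x -0.0229 0.0502 ang -0.3
   depth [0.0852 0.0883] [ 0.0161 -0.0552  0.0948]
top red 0.0925 104 [ 0.0153 -0.0552  0.0925] x -0.0212 0.0515 ang -0.3
   depth [0.0852 0.0883] [ 0.0161 -0.0552  0.0948]
strip z [0.0675 0.7677 0.8042] 1427
rails hist x [ 0  0  0  0  8 31 26 35  0  0  0  0  0  0  0  1 34 23 35  0  1  1] y 0.09058097323331434
side blue 0.0865 66 [0.0116 0.0013 0.0865] x -0.0237 0.0508 ang -0.02
   depth [0.0879 0.0921] [0.0115 0.0014 0.0866]
side blue 0.0925 66 [0.0088 0.0022 0.0925] x -0.0263 0.0479 ang -0.02
   depth [0.0879 0.0921] [0.0115 0.0014 0.0866]
side red 0.0865 48 [ 0.0101 -0.0535  0.0865] x -0.0257 0.0449 ang 0.48
   depth [0.0854 0.0886] [ 0.0109 -0.0538  0.0847]
side red 0.0925 48 [ 0.0073 -0.0524  0.0925] x -0.0283 0.0421 ang 0.48
   depth [0.0854 0.0886] [ 0.0109 -0.0538  0.0847]
strip z [0.0636 0.0683 0.0735] 167
rails hist x [29 25 19  3 14 31 32 23  3  2  2  4  2  2  4  6 30 30 22  5  3  3] y 0.09991140141066965
```

Emit:
apply_moves --series "0.2 0.1 2 -0.1 0 -0.1 5; 0.1 0.1 3 -0.1 0 -0.1 5; 0 0 2.5 0 0 0 5; 0 0 1.5 0 0 0 5; 0 0 1.2 0 0 0 5; 0 0 0 0 0 0 5"

```text
time: 15.15
ee_pos: [0.5709, 0.2174, -0.0071]
ee_rot: [-1.875, -2.52, 0.0]
ft_force: [0.2, -0.2, 0.2]
finger_gap: 0.0497
gripper_force: 0.0
```

Emit:
apply_moves --series "0 0 0.5 0 0 0 5; 0 0 0.5 0 0 0 5; 0 0 0.3 0 0 0 5; 0 0 0 0 0 0 5"

```text
time: 15.55
ee_pos: [0.5714, 0.2178, -0.0192]
ee_rot: [-1.875, -2.521, -0.002]
ft_force: [-0.1, 0.1, -0.1]
finger_gap: 0.0503
gripper_force: 0.0
```

Emit:
apply_moves --series "0 0 0.15 0 0 0 5; 0 0 0 0 0 0 1; 0 0 0 0 0 0 1; 0 0 0 0 0 0 1; 0 0 0 0 0 0 1; 0 0 0 0 0 0 1; 0 0 0 0 0 0 1; 0 0 0 0 0 0 1"

```text
time: 16.35
ee_pos: [0.5714, 0.2179, -0.0205]
ee_rot: [1.875, 2.521, 0.002]
ft_force: [0.7, 0.1, 1.6]
finger_gap: 0.0187
gripper_force: 30.0
```

```bash
python3 - <<'E'
from h import *
s=r.get_state(); R0=Ro.from_rotvec(s['ee_rot']).as_matrix(); p=s['ee_pos']+[0,0,.10]
rows(W([.0,.0555,.0565+.09]),TR,14,cur=(p,R0)); print(W([.0,.0555,.0565+.09]))
E
```

```text
n 14 per-row w [-0.12 -2.14 -0.47] dist cm [-40.76 -14.03  -4.79]
[-2.91 -1.   -0.34] [-0.12 -2.14 -0.47]
[-2.91 -1.03 -0.24] [-0.12 -2.14 -0.47]
[-2.91 -1.05 -0.13] [-0.12 -2.14 -0.47]
[-2.91 -1.07 -0.02] [-0.12 -2.14 -0.47]
[-2.9  -1.1   0.08] [-0.12 -2.14 -0.47]
[-2.88 -1.12  0.19] [-0.12 -2.14 -0.47]
[-2.86 -1.15  0.3 ] [-0.12 -2.14 -0.47]
[-2.84 -1.17  0.4 ] [-0.12 -2.14 -0.47]
[-2.81 -1.19  0.5 ] [-0.12 -2.14 -0.47]
[-2.78 -1.22  0.6 ] [-0.12 -2.14 -0.47]
[-2.75 -1.24  0.71] [-0.12 -2.14 -0.47]
[-2.71 -1.27  0.81] [-0.12 -2.14 -0.47]
[-2.67 -1.29  0.9 ] [-0.12 -2.14 -0.47]
[-2.62 -1.32  1.  ] [-0.12 -2.14 -0.47]
[ 0.55438846 -0.21289478  0.12687272]
```

Emit:
apply_moves --series "0 0 -1 0 0 0 1; 0 0 -2.5 0 0 0 1; 0 0 -3.5 0 0 0 1; 0 0 -3 0 0 0 1; 0 0 0 0 0 0 1"

```text
time: 16.85
ee_pos: [0.5736, 0.2185, 0.0841]
ee_rot: [1.873, 2.518, 0.011]
ft_force: [-0.5, -0.3, -0.5]
finger_gap: 0.0191
gripper_force: 30.0
```

Emit:
apply_moves --series "-2.9 -1 -0.3 -0.1 -2.1 -0.5 1; -2.9 -1 -0.2 -0.1 -2.1 -0.5 1; -2.9 -1 -0.1 -0.1 -2.1 -0.5 1; -2.9 -1.1 0 -0.1 -2.1 -0.5 1; -2.9 -1.1 0.1 -0.1 -2.1 -0.5 1; -2.9 -1.1 0.2 -0.1 -2.1 -0.5 1; -2.9 -1.1 0.3 -0.1 -2.1 -0.5 1; -2.8 -1.2 0.4 -0.1 -2.1 -0.5 1; -2.8 -1.2 0.5 -0.1 -2.1 -0.5 1; -2.8 -1.2 0.6 -0.1 -2.1 -0.5 1"

```text
time: 17.85
ee_pos: [0.5604, -0.0907, 0.1113]
ee_rot: [1.582, 2.336, -0.291]
ft_force: [0.6, -0.5, -1.5]
finger_gap: 0.0189
gripper_force: 30.0
```

Emit:
apply_moves --series "-2.7 -1.2 0.7 -0.1 -2.1 -0.4 1; -2.7 -1.3 0.8 -0.1 -2.1 -0.4 1; -2.6 -1.3 0.9 -0.1 -2.1 -0.4 1; 0 0 0 0 0 0 1; 0 0 0 0 0 0 1"

```text
time: 18.35
ee_pos: [0.5567, -0.1807, 0.1202]
ee_rot: [1.503, 2.27, -0.366]
ft_force: [0.5, 0.7, -1.3]
finger_gap: 0.019
gripper_force: 30.0
```

```bash
python3 - <<'E'
from h import *
s=r.get_state(); print((F.T@(s['ee_pos']-c0)).round(4), F.T@s['ft_force'])
rows(W([.0155,.0555,.0565+.05]),TR,3)
E
```

```text
[-0.0281  0.0705  0.155 ] [-1.01533656  0.73434635 -0.92563205]
n 3 per-row w [-0.11 -0.92 -0.14] dist cm [-4.6  -1.44  4.65]
[-1.53 -0.48  1.55] [-0.11 -0.92 -0.14]
[-1.51 -0.49  1.57] [-0.11 -0.92 -0.14]
[-1.48 -0.49  1.6 ] [-0.11 -0.92 -0.14]
```

Emit:
apply_moves --series "-1.5 -0.5 1.5 -0.1 -0.9 -0.1 1; -1.5 -0.5 1.5 -0.1 -0.9 -0.1 1; -1.5 -0.4 1 -0.1 -0.9 -0.1 1; 0 0 0 0 0 0 1; 0 0 0 0 0 0 1"

```text
time: 18.85
ee_pos: [0.5671, -0.2397, 0.1062]
ee_rot: [1.47, 2.238, -0.392]
ft_force: [1.1, 0.2, -0.7]
finger_gap: 0.0188
gripper_force: 30.0
```

```bash
python3 - <<'E'
from h import *
s=r.get_state(); print((F.T@(s['ee_pos']-c0)).round(4), F.T@s['ft_force'])
rows(W([.0155,.0555,.0565+.03]),TR,2)
R=Ro.from_rotvec(s['ee_rot']).as_matrix()
for n in('top','side'):
    d=snap(n,'8'); h=cv2.cvtColor(d['image'],cv2.COLOR_BGR2HSV); m=cv2.inRange(h,(5,110,60),(20,255,255)); v,u=np.nonzero(m)
    ax=(s['ee_pos']-R[:,2]*.030-c0)@F; X=(onplane(d,np.c_[u,v],F[:,2],c0@F[:,2]+ax[2])-c0)@F
    k=(abs(X[:,1]-ax[1])<.02)&(abs(X[:,0]-ax[0])<.07); Y=X[k]
    if k.sum()>5:
        e=np.linalg.svd(Y[:,:2]-Y[:,:2].mean(0))[2][0]; print(n,k.sum(),'axis pred',ax.round(4),'mean',Y.mean(0).round(4),Y[:,0].min(),Y[:,0].max(),'ang',np.degrees(np.arctan(e[1]/e[0])))
cv2.imwrite('pics/c8.png',cv2.resize(ld('top','8')['image'][150:290,365:515],None,fx=4,fy=4,interpolation=cv2.INTER_CUBIC))
E
```

```text
[0.0153 0.0565 0.1138] [-0.16540879  1.08337347 -0.69470786]
n 2 per-row w [-0.01 -0.02 -0.05] dist cm [-0.02 -0.1   2.73]
[-0.01 -0.05  1.36] [-0.01 -0.02 -0.05]
[-0.01 -0.05  1.36] [-0.01 -0.02 -0.05]
top 90 axis pred [0.0154 0.0565 0.1438] mean [0.0409 0.0564 0.1438] 0.01682168917051087 0.0611026063757489 ang -3.5620018674593497
side 88 axis pred [0.0154 0.0565 0.1438] mean [0.0004 0.0565 0.1438] -0.028232070738324434 0.05538931029336621 ang -4.328636936911569
```

```bash
python3 - <<'E'
from h import *
s=r.get_state(); R=Ro.from_rotvec(s['ee_rot']).as_matrix()
for n in('top','side'):
    d=ld(n,'8'); h=cv2.cvtColor(d['image'],cv2.COLOR_BGR2HSV); m=cv2.inRange(h,(3,90,30),(22,255,255)); v,u=np.nonzero(m)
    ax=(s['ee_pos']-R[:,2]*.030-c0)@F; X=(onplane(d,np.c_[u,v],F[:,2],c0@F[:,2]+ax[2])-c0)@F
    k=(abs(X[:,1]-ax[1])<.02)&(abs(X[:,0]-ax[0])<.07); Y=X[k]; DP=(deep(d,np.c_[u,v][k])-c0)@F
    for a in np.arange(-.04,.08,.01):
        q=(Y[:,0]>=a)&(Y[:,0]<a+.01)
        if q.sum(): print(n,a.round(3),q.sum(),'y mean',Y[q,1].mean().round(4),Y[q,1].min().round(4),Y[q,1].max().round(4),'depth z',np.median(DP[q,2]).round(4))
E
```

```text
top 0.0 3 y mean 0.0608 0.0585 0.0632 depth z 0.2563
top 0.01 4 y mean 0.0625 0.0598 0.0657 depth z 0.1527
top 0.02 22 y mean 0.0565 0.0469 0.0646 depth z 0.1511
top 0.03 26 y mean 0.0563 0.0482 0.0648 depth z 0.1497
top 0.04 27 y mean 0.0567 0.0472 0.066 depth z 0.1517
top 0.05 26 y mean 0.0565 0.0473 0.0649 depth z 0.1502
top 0.06 3 y mean 0.0556 0.0521 0.0603 depth z 0.1436
side -0.03 20 y mean 0.0576 0.0456 0.0695 depth z 0.1504
side -0.02 15 y mean 0.0563 0.045 0.0692 depth z 0.1503
side -0.01 18 y mean 0.0565 0.0476 0.0653 depth z 0.1518
side 0.0 16 y mean 0.0568 0.0474 0.0645 depth z 0.152
side 0.01 10 y mean 0.0567 0.0497 0.0638 depth z 0.1522
side 0.02 12 y mean 0.0544 0.0489 0.0598 depth z 0.1509
side 0.03 8 y mean 0.0528 0.0484 0.059 depth z 0.1521
side 0.05 3 y mean 0.0517 0.0505 0.0539 depth z 0.1508
```

View pics/c8.png

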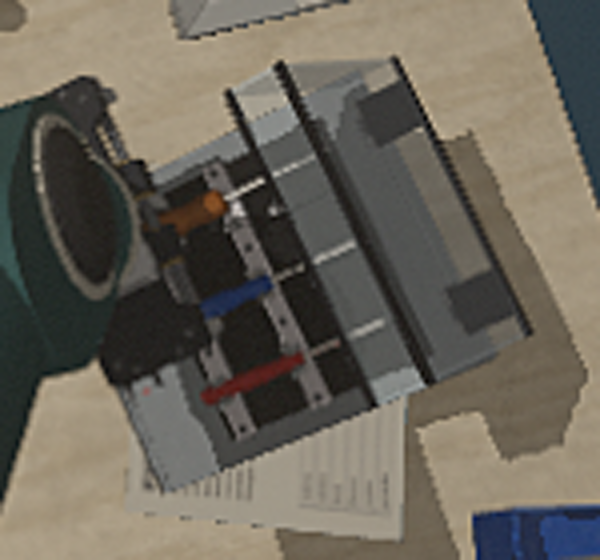

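The top crop shows the driver held parallel to its neighbours with the blade up the slope, and its handle at about (195,212) above the empty clips. Pressing it in now.

Emit:
apply_moves --series "0 -0.1 1 0 0 0 1; 0 0 1 0 0 0 1; 0 0 0.8 0 0 0 1; 0 0 0 0 0 0 1; 0 0 0 0 0 0 1"

```text
time: 19.45
ee_pos: [0.5714, -0.2536, 0.0817]
ee_rot: [1.47, 2.237, -0.394]
ft_force: [0.2, -0.5, -0.6]
finger_gap: 0.0189
gripper_force: 30.0
```

```bash
cat > f.py <<'E'
from h import *
s=r.get_state(); print((F.T@(s['ee_pos']-c0)).round(4), (F.T@s['ft_force']).round(1),s['finger_gap'].round(4), s['time'])
E
python3 f.py
```

```text
Traceback (most recent call last):
  File "f.py", line 2, in <module>
    s=r.get_state(); print((F.T@(s['ee_pos']-c0)).round(4), (F.T@s['ft_force']).round(1),s['finger_gap'].round(4), s['time'])
                                                                                         ^^^^^^^^^^^^^^^^^^^^^
AttributeError: 'float' object has no attribute 'round'
```

Emit:
apply_moves --series "0 0 0.4 0 0 0 1; 0 0 0.4 0 0 0 1; 0 0 0.3 0 0 0 1; 0 0 0 0 0 0 1"

```text
time: 19.85
ee_pos: [0.5736, -0.2586, 0.0721]
ee_rot: [1.47, 2.237, -0.393]
ft_force: [-0.2, 0.2, -0.0]
finger_gap: 0.0187
gripper_force: 30.0
```

```bash
python3 f.py
```

```text
Traceback (most recent call last):
  File "f.py", line 2, in <module>
    s=r.get_state(); print((F.T@(s['ee_pos']-c0)).round(4), (F.T@s['ft_force']).round(1),s['finger_gap'].round(4), s['time'])
                                                                                         ^^^^^^^^^^^^^^^^^^^^^
AttributeError: 'float' object has no attribute 'round'
```

```bash
sed -i "s/s\['finger_gap'\].round(4)/s['finger_gap']/" f.py; python3 f.py
```

```text
[0.0156 0.0549 0.0742] [-0.3 -0.1  0.1] 0.018657966207736847 19.85
```

Emit:
apply_moves --series "0 0 0.3 0 0 0 1; 0 0 0.3 0 0 0 1; 0 0 0 0 0 0 1"

```text
time: 20.15
ee_pos: [0.575, -0.2613, 0.067]
ee_rot: [1.47, 2.237, -0.393]
ft_force: [-0.4, -0.2, -1.8]
finger_gap: 0.0187
gripper_force: 30.0
```

```bash
python3 f.py
```

```text
[0.0156 0.0551 0.0683] [-0.9 -0.4 -1.5] 0.01866374712463948 20.15
```

Emit:
apply_moves --series "0 0 0.3 0 0 0 1; 0 0 0.3 0 0 0 1; 0 0 0 0 0 0 1"

```text
time: 20.45
ee_pos: [0.5761, -0.2641, 0.0618]
ee_rot: [1.47, 2.237, -0.393]
ft_force: [1.0, -1.4, -3.3]
finger_gap: 0.0189
gripper_force: 30.0
```

```bash
python3 f.py
```

```text
[0.0156 0.055  0.0623] [-0.2  0.4 -3.7] 0.018928017065283655 20.45
```

Emit:
apply_moves --series "0 0 0.3 0 0 0 1; 0 0 0.2 0 0 0 1; 0 0 0 0 0 0 1"

```text
time: 20.75
ee_pos: [0.577, -0.2664, 0.0573]
ee_rot: [1.47, 2.237, -0.393]
ft_force: [2.2, -1.8, -4.3]
finger_gap: 0.0186
gripper_force: 29.9
```

```bash
python3 f.py
```

```text
[0.0155 0.0549 0.0572] [ 0.1  1.3 -5. ] 0.018564912014748965 20.75
```

Emit:
apply_moves --series "0 0 0.2 0 0 0 1; 0 0 0.1 0 0 0 1; 0 0 0 0 0 0 1"

```text
time: 21.05
ee_pos: [0.5778, -0.2676, 0.0552]
ee_rot: [1.47, 2.237, -0.393]
ft_force: [-1.8, 2.3, 4.8]
finger_gap: 0.0189
gripper_force: 30.0
```

```bash
python3 f.py
```

```text
[0.0157 0.0552 0.0547] [-0.1 -0.8  5.6] 0.01887859755094189 21.05
```

Emit:
apply_moves --series "0 0 0.15 0 0 0 1; 0 0 0 0 0 0 1; 0 0 -0.1 0 0 0 3.4; 0 0 0 0 0 0 3.4; 0 0 0 0 0 0 3.4; 0 0 0 0 0 0 3.4; 0 0 0 0 0 0 3.4; 0 0 0 0 0 0 3.4"

```text
time: 21.85
ee_pos: [0.5778, -0.2679, 0.0546]
ee_rot: [1.47, 2.237, -0.393]
ft_force: [0.8, 0.6, -0.5]
finger_gap: 0.0342
gripper_force: 0.0
```

Emit:
apply_moves --series "0 0 -0.5 0 0 0 3.4; 0 0 -1.5 0 0 0 3.4; 0 0 -2.5 0 0 0 3.4; 0 0 -3.5 0 0 0 3.4; 2 0 -3 0 0 0 2; 2 0 -2 0 0 0 0; 0 0 0 0 0 0 0"

```text
time: 22.55
ee_pos: [0.5384, -0.173, 0.1482]
ee_rot: [1.466, 2.24, -0.388]
ft_force: [-0.1, -0.6, -0.8]
finger_gap: 0.0131
gripper_force: 0.0
```

```bash
python3 f.py; python3 - <<'E'
from h import *
for n in('top','side'):
    d=snap(n,'9'); h=cv2.cvtColor(d['image'],cv2.COLOR_BGR2HSV); m=cv2.inRange(h,(3,90,30),(22,255,255)); v,u=np.nonzero(m)
    X=(onplane(d,np.c_[u,v],F[:,2],c0@F[:,2]+.0865)-c0)@F; k=(abs(X[:,1]-.055)<.025)&(abs(X[:,0]-.0155)<.07); Y=X[k]
    if k.sum()>5:
        e=np.linalg.svd(Y[:,:2]-Y[:,:2].mean(0))[2][0]; DP=(deep(d,np.c_[u,v][k])-c0)@F
        print(n,k.sum(),Y.mean(0).round(4),Y[:,0].min().round(4),Y[:,0].max().round(4),np.degrees(np.arctan(e[1]/e[0])),'z',np.percentile(DP[:,2],[50,90]))
# cover: outer-face cloud
    uv,P=cloud(d); L=(P-c0)@F; k=(abs(L[:,1])<.09)&(L[:,0]>.06)&(L[:,0]<.25)&(L[:,2]>.1)&(L[:,2]<.35)
    Q=L[k]; print('cover',k.sum(), [ (a.round(2),np.percentile(Q[(Q[:,2]>a)&(Q[:,2]<a+.03),0],[5,50,95]).round(3).tolist()) for a in np.arange(.1,.31,.03) if ((Q[:,2]>a)&(Q[:,2]<a+.03)).sum()>3])
E
```

```text
[-0.0266  0.0568  0.1864] [ 0.1 -0.3 -1. ] 0.013076497223439704 22.55
top 222 [0.0157 0.0549 0.0865] -0.0308 0.0622 0.1648141094421461 z [0.09251025 0.09635489]
cover 3176 [(np.float64(0.1), [0.179, 0.183, 0.186]), (np.float64(0.13), [0.173, 0.176, 0.179]), (np.float64(0.16), [0.166, 0.169, 0.173]), (np.float64(0.19), [0.159, 0.162, 0.166]), (np.float64(0.22), [0.152, 0.156, 0.159]), (np.float64(0.25), [0.113, 0.133, 0.152])]
side 89 [0.0063 0.0561 0.0865] -0.0295 0.0649 3.9156510420019504 z [0.09307949 0.09982696]
cover 63 [(np.float64(0.1), [0.178, 0.181, 0.185]), (np.float64(0.13), [0.173, 0.175, 0.176]), (np.float64(0.25), [0.115, 0.134, 0.149])]
```

The driver is seated: y error is under 1 mm, yaw about 0.2°, and it bottomed under load. Next is the cover: go up in front of it, over the edge, and push it round its arc with a vertical tool.

```bash
cat >> h.py <<'E'
PSI=np.radians(-66.5); XR=np.array([np.cos(PSI),np.sin(PSI),0]); YR=np.array([-np.sin(PSI),np.cos(PSI),0]); VT=vertical(XR)
def cov(th,s=.175,push=.002,y=0.):
    hx,hz=.151,.072; u=hx-s*np.cos(th)+.0405*np.sin(th); n=hz+s*np.sin(th)+.0405*np.cos(th)
    X=.866*u-.5*n; Z=.5*u+.866*n; X+=.009*np.clip((np.degrees(th)-30)/10,-1,1)
    return c0+XR*X+YR*y+np.array([0,0,Z-.0235-push])
E
python3 - <<'E'
from h import *
a=W([-.0266,.03,.186])+[0,0,0]; a[2]=.345
b=cov(1.36,push=-.03)
print(a,b,cov(1.36))
rows(a,VT,5); rows(b,VT,4,cur=(a,VT))
th=np.r_[1.36:0:-.1,0,-.012]; q=np.array([cov(t) for t in th]); D=np.diff(q,axis=0)@VT*100
for t,x in zip(th[1:],D): print(t.round(3),x.round(2))
E
```

```text
[ 0.51394245 -0.18382529  0.345     ] [ 0.53930021 -0.31737944  0.30137938] [ 0.53930021 -0.31737944  0.26937938]
n 5 per-row w [ 0.02  5.99 -0.01] dist cm [ -9.65  -2.55 -17.22]
[-1.93 -0.51 -3.44] [ 0.02  5.99 -0.01]
[-1.56 -0.51 -3.63] [ 0.02  5.99 -0.01]
[-1.17 -0.51 -3.77] [ 0.02  5.99 -0.01]
[-0.77 -0.51 -3.87] [ 0.02  5.99 -0.01]
[-0.36 -0.51 -3.93] [ 0.02  5.99 -0.01]
n 4 per-row w [0. 0. 0.] dist cm [-13.26  -3.     4.36]
[-3.31 -0.75  1.09] [0. 0. 0.]
[-3.31 -0.75  1.09] [0. 0. 0.]
[-3.31 -0.75  1.09] [0. 0. 0.]
[-3.31 -0.75  1.09] [0. 0. 0.]
1.26 [1.52 0.   0.95]
1.16 [ 1.42 -0.    1.1 ]
1.06 [ 1.31 -0.    1.23]
0.96 [1.18 0.   1.36]
0.86 [ 1.03 -0.    1.47]
0.76 [ 0.88 -0.    1.56]
0.66 [0.92 0.   1.64]
0.56 [1.07 0.   1.71]
0.46 [0.9  0.   1.75]
0.36 [0.72 0.   1.78]
0.26 [ 0.08 -0.    1.8 ]
0.16 [-0.15  0.    1.79]
0.06 [-0.33  0.    1.76]
0.0 [-0.28 -0.    1.04]
-0.012 [-0.06  0.    0.21]
```

Emit:
apply_moves --series "-1.8 -0.4 -3.2 0 0 0 0; -2 -0.5 -3.5 0 0 0 0; -2 -0.5 -3.5 0 0 0 0; -2 -0.5 -3.5 0 0 0 0; -2 -0.5 -3.5 0 0 0 0; -1 -0.2 -1.7 0 0 0 0; 0 0 0 0 0 0 0; 0 0 0 0 0 0 0"

```text
time: 23.45
ee_pos: [0.5137, -0.1867, 0.3645]
ee_rot: [1.471, 2.237, -0.393]
ft_force: [-0.6, 0.2, -0.2]
finger_gap: 0.0004
gripper_force: 0.0
```

```bash
python3 f.py; python3 - <<'E'
from h import *
b=cov(1.36,push=-.05); b2=cov(1.36,push=-.02)
print(r.get_state()['ee_pos'],b); rows(b,VT,7); rows(b2,VT,1,cur=(b,VT))
E
```

```text
[0.084  0.0286 0.3724] [-0.4 -0.5  0. ] 0.00040377569917599633 23.45
[ 0.51370831 -0.18671947  0.36448834] [ 0.53930021 -0.31737944  0.32137938]
n 7 per-row w [-0.    4.28 -0.02] dist cm [-9.12 -2.83 10.23]
[-1.3  -0.4   1.46] [-0.    4.28 -0.02]
[-1.41 -0.4   1.36] [-0.    4.28 -0.02]
[-1.51 -0.41  1.25] [-0.    4.28 -0.02]
[-1.59 -0.41  1.14] [-0.    4.28 -0.02]
[-1.67 -0.41  1.01] [-0.    4.28 -0.02]
[-1.75 -0.41  0.89] [-0.    4.28 -0.02]
[-1.81 -0.41  0.75] [-0.    4.28 -0.02]
n 1 per-row w [0. 0. 0.] dist cm [0. 0. 3.]
[0. 0. 3.] [0. 0. 0.]
```

Emit:
apply_moves --series "-1.3 -0.4 1.4 0 4.3 0 0; -1.4 -0.4 1.3 0 4.3 0 0; -1.5 -0.4 1.2 0 4.3 0 0; -1.6 -0.4 1.1 0 4.3 0 0; -1.7 -0.4 1 0 4.3 0 0; -1.8 -0.4 0.9 0 4.3 0 0; -1.8 -0.4 0.8 0 4.2 0 0; 0 0 0 0 0 0 0; 0 0 0 0 0 0 0"

```text
time: 24.35
ee_pos: [0.5388, -0.3179, 0.3212]
ee_rot: [-1.728, -2.621, 0.003]
ft_force: [0.8, 0.1, -0.4]
finger_gap: 0.0007
gripper_force: 0.0
```

```bash
python3 f.py; python3 - <<'E'
from h import *
rows(cov(1.36,push=-.015),VT,2); rows(cov(1.26),VT,1,cur=(cov(1.36,push=-.015),VT))
E
```

```text
[ 0.1752 -0.0006  0.2697] [ 0.   0.8 -0.4] 0.0006845711450849308 24.35
n 2 per-row w [-0.08 -0.03 -0.14] dist cm [0.03 0.07 3.48]
[0.01 0.04 1.74] [-0.08 -0.03 -0.14]
[0.01 0.03 1.74] [-0.08 -0.03 -0.14]
n 1 per-row w [0. 0. 0.] dist cm [1.52 0.   2.65]
[1.52 0.   2.65] [0. 0. 0.]
```

Down onto the cover, then follow the arc to about 0.86 rad.

Emit:
apply_moves --series "0 0.1 1.7 0 0 -0.2 0; 0 0 1.7 0 0 0 0; 0.4 0 0.8 0 0 0 0; 0.5 0 0.9 0 0 0 0; 0.6 0 0.9 0 0 0 0; 0.7 0 0.6 0 0 0 0; 0.7 0 0.5 0 0 0 0; 0 0 0 0 0 0 0"

```text
time: 25.15
ee_pos: [0.5289, -0.288, 0.2519]
ee_rot: [-1.718, -2.629, -0.002]
ft_force: [-0.5, -0.4, -0.0]
finger_gap: 0.0002
gripper_force: 0.2
```

```bash
cat > g.py <<'E'
from h import *
s=r.get_state(); p=s['ee_pos']; X=(p-c0)@XR; th=np.linspace(-.05,1.36,400); q=np.array([cov(t) for t in th]); i=np.linalg.norm(q-p,axis=1).argmin()
print('th',th[i].round(3),'off tool',((q[i]-p)@VT).round(4),'F xr,y,z',(s['ft_force']@np.c_[XR,YR,[0,0,1]]).round(1))
d=snap('top','a'); uv,P=cloud(d); L=(P-c0)@F
k=(abs(L[:,1])>.06)&(abs(L[:,1])<.09)&(L[:,0]>-.03)&(L[:,0]<.16)&(L[:,2]>.078)&(L[:,2]<.35); Q=L[k]
print('cover',[(a.round(2),np.percentile(Q[(Q[:,0]>a)&(Q[:,0]<a+.03),2],[10,90]).round(3).tolist()) for a in np.arange(-.03,.16,.03) if ((Q[:,0]>a)&(Q[:,0]<a+.03)).sum()>3])
E
python3 g.py
```

```text
th 1.166 off tool [-0.0023 -0.0022  0.0023] F xr,y,z [ 0.2 -0.6 -0. ]
cover [(np.float64(-0.03), [0.078, 0.101]), (np.float64(0.0), [0.089, 0.094]), (np.float64(0.03), [0.086, 0.103]), (np.float64(0.06), [0.247, 0.253]), (np.float64(0.09), [0.252, 0.263]), (np.float64(0.12), [0.198, 0.247]), (np.float64(0.15), [0.16, 0.167])]
```

Emit:
apply_moves --series "0.6 0.1 0.9 0 0 0 0; 0.6 0.1 0.6 0 0 0 0; 0.6 0 0.7 0 0 0 0; 0.6 0 0.7 0 0 0 0; 0.6 0 0.7 0 0 0 0; 0.5 0 0.7 0 0 0 0; 0.5 0 0.7 0 0 0 0; 0.5 0 0.8 0 0 0 0; 0.4 0 0.8 0 0 0 0; 0 0 0 0 0 0 0"

```text
time: 26.2
ee_pos: [0.5109, -0.2427, 0.1851]
ee_rot: [-1.718, -2.628, -0.001]
ft_force: [0.1, -0.3, 1.0]
finger_gap: 0.0001
gripper_force: 0.2
```

```bash
python3 g.py
```

```text
th 0.706 off tool [-0.0023 -0.0037  0.0012] F xr,y,z [0.3 0.  1. ]
cover [(np.float64(0.0), [0.2, 0.216]), (np.float64(0.03), [0.213, 0.227]), (np.float64(0.06), [0.188, 0.346]), (np.float64(0.09), [0.338, 0.348]), (np.float64(0.12), [0.131, 0.337]), (np.float64(0.15), [0.118, 0.126])]
```

Emit:
apply_moves --series "0.2 -0.2 0.9 0 0 0 0; 0.4 -0.1 0.9 0 0 0 0; 0.5 0 0.9 0 0 0 0; 0.5 0 0.9 0 0 0 0; 0.4 0 0.9 0 0 0 0; 0.4 0 0.9 0 0 0 0; 0.3 0 0.9 0 0 0 0; 0.2 0 0.9 0 0 0 0; 0 0 0.9 0 0 0 0; 0 0 0 0 0 0 0"

```text
time: 27.25
ee_pos: [0.4965, -0.2179, 0.104]
ee_rot: [-1.719, -2.628, -0.0]
ft_force: [-0.0, 0.8, 0.8]
finger_gap: 0.0002
gripper_force: 0.4
```

```bash
python3 g.py
```

```text
th 0.25 off tool [ 0.0019 -0.0004 -0.0001] F xr,y,z [-0.7  0.3  0.8]
cover [(np.float64(-0.03), [0.154, 0.162]), (np.float64(0.0), [0.264, 0.297]), (np.float64(0.03), [0.281, 0.295]), (np.float64(0.06), [0.127, 0.276]), (np.float64(0.09), [0.12, 0.129]), (np.float64(0.12), [0.112, 0.12]), (np.float64(0.15), [0.108, 0.114])]
```

Emit:
apply_moves --series "0 0 0.8 0 0 0 0; 0 0 0.8 0 0 0 0; -0.1 0 0.8 0 0 0 0; -0.2 0 0.7 0 0 0 0; -0.2 0 0.5 0 0 0 0; -0.2 0 0.4 0 0 0 0; 0 0 0 0 0 0 0"

```text
time: 28.0
ee_pos: [0.4995, -0.2243, 0.0644]
ee_rot: [-1.719, -2.628, -0.001]
ft_force: [-0.9, 0.9, 0.7]
finger_gap: 0.0004
gripper_force: 0.6
```

```bash
python3 g.py
```

```text
th 0.021 off tool [ 0.0024 -0.0007  0.0009] F xr,y,z [-1.1 -0.4  0.7]
cover [(np.float64(-0.03), [0.115, 0.23]), (np.float64(0.0), [0.248, 0.258]), (np.float64(0.03), [0.113, 0.249]), (np.float64(0.06), [0.111, 0.227]), (np.float64(0.09), [0.109, 0.116]), (np.float64(0.12), [0.108, 0.113]), (np.float64(0.15), [0.107, 0.114])]
```

Emit:
apply_moves --series "0 0 0.2 0 0 0 0; 0 0 0.2 0 0 0 0; 0 0 0.1 0 0 0 0; 0 0 0 0 0 0 0"

```text
time: 28.45
ee_pos: [0.5, -0.2247, 0.0603]
ee_rot: [1.72, 2.629, 0.001]
ft_force: [-0.6, 0.0, 1.7]
finger_gap: 0.0003
gripper_force: 0.6
```

Emit:
apply_moves --series "0 0 0.15 0 0 0 0; 0 0 0.15 0 0 0 0; 0 0 0 0 0 0 0"

```text
time: 28.75
ee_pos: [0.4997, -0.2243, 0.057]
ee_rot: [-1.72, -2.629, -0.001]
ft_force: [-0.2, -0.5, 0.3]
finger_gap: 0.0002
gripper_force: 0.0
```

Emit:
apply_moves --series "0 0 0.15 0 0 0 0; 0 0 0.15 0 0 0 0; 0 0 0 0 0 0 0"

```text
time: 29.05
ee_pos: [0.4998, -0.2244, 0.0541]
ee_rot: [-1.72, -2.629, -0.001]
ft_force: [0.5, 0.0, 0.3]
finger_gap: 0.0005
gripper_force: 0.4
```

Emit:
apply_moves --series "0 0 0.1 0 0 0 0; 0 0 0.1 0 0 0 0; 0 0 0 0 0 0 0"

```text
time: 29.35
ee_pos: [0.5001, -0.2247, 0.0524]
ee_rot: [1.72, 2.628, 0.001]
ft_force: [0.0, -1.2, 4.7]
finger_gap: 0.0006
gripper_force: 2.0
```

```bash
python3 g.py
```

```text
th -0.043 off tool [-0.0005 -0.001  -0.0002] F xr,y,z [ 1.1 -0.5  4.7]
cover [(np.float64(-0.03), [0.107, 0.234]), (np.float64(0.0), [0.237, 0.247]), (np.float64(0.03), [0.106, 0.235]), (np.float64(0.06), [0.106, 0.214]), (np.float64(0.09), [0.107, 0.112]), (np.float64(0.12), [0.106, 0.113]), (np.float64(0.15), [0.082, 0.114])]
```

Force is rising near the stop. I'll press on gradually.

Emit:
apply_moves --series "0 0 0.1 0 0 0 0; 0 0 0.1 0 0 0 0; 0 0 0 0 0 0 0"

```text
time: 29.7
ee_pos: [0.5003, -0.225, 0.0508]
ee_rot: [1.719, 2.628, 0.001]
ft_force: [-0.4, -1.2, 11.3]
finger_gap: 0.0002
gripper_force: 5.0
```

Emit:
apply_moves --series "0 0 0.1 0 0 0 0; 0 0 0.1 0 0 0 0; 0 0 0 0 0 0 0"

```text
time: 30.0
ee_pos: [0.5006, -0.2254, 0.0492]
ee_rot: [1.719, 2.627, 0.001]
ft_force: [-3.1, -0.9, 18.8]
finger_gap: 0.0001
gripper_force: 8.1
```

```bash
python3 - <<'E'
from h import *
for n in('top','side'):
    d=snap(n,'b');h=cv2.cvtColor(d['image'],cv2.COLOR_BGR2HSV); m=cv2.inRange(h,(0,150,70),(8,255,255))|cv2.inRange(h,(172,150,70),(180,255,255))
    v,u=np.nonzero(m); c=(395,238) if n=='top' else (356,184); k=np.hypot(u-c[0],v-c[1])<9; print(n,u[k].mean(),v[k].mean(),k.sum())
E
```

```text
top nan nan 0
side 355.72222222222223 183.61111111111111 18<stdin>:4: RuntimeWarning: Mean of empty slice.
  ret = ret.dtype.type(ret / rcount)
```

The press is at 19 N and the latch tab is back at its home pixel. I'll lift off slowly and check that the cover stays shut.

Emit:
apply_moves --series "0 0 -0.3 0 0 0 0; 0 0 -0.4 0 0 0 0; 0 0 -0.8 0 0 0 0; 0 0 -1 0 0 0 0; 0 0 -1 0 0 0 0; 0 0 0 0 0 0 0; 0 0 0 0 0 0 0"

```text
time: 30.8
ee_pos: [0.5001, -0.2244, 0.0835]
ee_rot: [1.719, 2.629, 0.002]
ft_force: [0.5, -0.3, -0.3]
finger_gap: 0.0003
gripper_force: 0.0
```

```bash
python3 g.py
```

```text
th 0.127 off tool [ 0.0069 -0.0011  0.0014] F xr,y,z [ 0.5  0.3 -0.3]
cover [(np.float64(-0.03), [0.106, 0.112]), (np.float64(0.0), [0.25, 0.276]), (np.float64(0.03), [0.252, 0.271]), (np.float64(0.06), [0.107, 0.248]), (np.float64(0.09), [0.107, 0.113]), (np.float64(0.12), [0.107, 0.113]), (np.float64(0.15), [0.08, 0.113])]
```

The cover stayed at 0.109, the shut height. I'll retract clear and check everything before handing in.

Emit:
apply_moves --series "0 0 -3 0 0 0 0; 0 0 -4 0 0 0 0; 3 0 -3 0 0 0 0; 4 0 -2 0 0 0 0; 4 0 0 0 0 0 0; 4 0 0 0 0 0 0; 4 0 0 0 0 0 0; 0 0 0 0 0 0 0; 0 0 0 0 0 0 0"

```text
time: 31.75
ee_pos: [0.4236, -0.0498, 0.2033]
ee_rot: [-1.717, -2.631, -0.002]
ft_force: [-0.1, -0.2, 0.2]
finger_gap: 0.0006
gripper_force: 0.0
```

```bash
python3 - <<'E'
from h import *
for n in('top','side'):
    d=snap(n,'c');h=cv2.cvtColor(d['image'],cv2.COLOR_BGR2HSV); m=cv2.inRange(h,(0,150,70),(8,255,255))|cv2.inRange(h,(172,150,70),(180,255,255))
    v,u=np.nonzero(m); c=(395,237) if n=='top' else (356,184); k=np.hypot(u-c[0],v-c[1])<8; print(n,'tab',u[k].mean(),v[k].mean(),k.sum())
    uv,P=cloud(d); L=(P-c0)@F
    for a in(-.03,.0,.05,.1): k=(abs(L[:,0]-a)<.01)&(abs(L[:,1])<.09)&(L[:,2]<.13)&(L[:,2]>.04); print('  cover z',a,np.percentile(L[k,2],[10,50,90]).round(4))
    m=cv2.inRange(h,(3,60,30),(22,255,255)); v,u=np.nonzero(m); X=(onplane(d,np.c_[u,v],F[:,2],c0@F[:,2]+.0865)-c0)@F; k=(abs(X[:,1]-.055)<.015)&(abs(X[:,0]-.0155)<.055); print('  driver',k.sum(),X[k].mean(0).round(4) if k.sum() else '')
print(r.get_state()['ft_force'],r.get_state()['time'])
E
```

```text
top tab 395.3636363636364 236.5 22
  cover z -0.03 [0.1066 0.11   0.1132]
  cover z 0.0 [0.1067 0.1099 0.1128]
  cover z 0.05 [0.1067 0.1095 0.1126]
  cover z 0.1 [0.1066 0.1097 0.1124]
  driver 163 [0.0144 0.0548 0.0865]
side tab 355.75 183.45 20
  cover z -0.03 [0.0735 0.1062 0.1138]
  cover z 0.0 [0.105  0.1098 0.1142]
  cover z 0.05 [0.1058 0.1098 0.1138]
  cover z 0.1 [0.1063 0.1101 0.1145]
  driver 0 
[0.33028197 0.53960806 0.02521176] 31.85
```

The cover is shut, the latch is home and the driver is in place.

```bash
python3 -c "
from station import r
print(r.hand_in())"
```

```text
the job is handed in; nothing more can be done
None
```

I handed the job in at about 32 s: the driver is in the empty clips with its blade up the slope, the cover is shut with the latch back home, and the arm is clear. My last camera check agreed on all three, but the hand-in returned no verdict. I never moved near the spectacles and did not measure them again.

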